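Gauge worn bushing drivers through shrinking rings and lock them in their rack

TASK

The size marks have worn off these bushing drivers: push each one nose first through the row of rings of the gauge until a ring stops it, so that the sliding collar on its pilot is pushed back and stays as a mark of its size. Lay each gauged driver in the rack slot whose notch fits its pilot, nose in the notch and grip flat on the board, and when you have felt that all of them are fully down, swing the hinged keeper shut over their noses. Leave the jar and the cardboard tray where they are.

Things in the scene. Friction and masses are not known exactly. Their poses are not given: they have to be found in the camera images.
- driver_a: bushing driver, 195 mm long, 0.15-0.35 kg: black square grip 42 x 42 x 65 mm, coaxial round steel pilot 130 mm long, 16, 24 or 32 mm thick (all three differ, marks worn off: gauge it). May be absent. Origin: centre of the grip, on the axis; +x to the nose, which is 162.5 mm away. Starts level on the bench on grip and collar, axis 21 mm up, nose away from the robot; may lie on any of its four sides
- driver_b: bushing driver, 195 mm long, 0.15-0.35 kg: black square grip 42 x 42 x 65 mm, coaxial round steel pilot 130 mm long, 16, 24 or 32 mm thick (all three differ, marks worn off: gauge it). May be absent. Origin: centre of the grip, on the axis; +x to the nose, which is 162.5 mm away. Starts level on the bench on grip and collar, axis 21 mm up, nose away from the robot; may lie on any of its four sides
- driver_c: bushing driver, 195 mm long, 0.15-0.35 kg: black square grip 42 x 42 x 65 mm, coaxial round steel pilot 130 mm long, 16, 24 or 32 mm thick (all three differ, marks worn off: gauge it). May be absent. Origin: centre of the grip, on the axis; +x to the nose, which is 162.5 mm away. Starts level on the bench on grip and collar, axis 21 mm up, nose away from the robot; may lie on any of its four sides
- nose_a (a point): centre of the flat nose end of driver_a's pilot
- nose_b (a point): centre of the flat nose end of driver_b's pilot
- nose_c (a point): centre of the flat nose end of driver_c's pilot
- collar_a (a joint): aluminium collar on driver_a's pilot, 42 mm square, 14 mm thick: slides without turning, stays where left (friction 3.5 N). Value: m pushed back towards the grip, 0 to 0.102, starts at 0 to 0.005; its front face is 14 mm + value behind the nose. Too big for any ring: the first ring's front pushes it back. Mark wanted: depth at which a ring stopped the nose, less 14 mm
- collar_b (a joint): aluminium collar on driver_b's pilot, 42 mm square, 14 mm thick: slides without turning, stays where left (friction 3.5 N). Value: m pushed back towards the grip, 0 to 0.102, starts at 0 to 0.005; its front face is 14 mm + value behind the nose. Too big for any ring: the first ring's front pushes it back. Mark wanted: depth at which a ring stopped the nose, less 14 mm
- collar_c (a joint): aluminium collar on driver_c's pilot, 42 mm square, 14 mm thick: slides without turning, stays where left (friction 3.5 N). Value: m pushed back towards the grip, 0 to 0.102, starts at 0 to 0.005; its front face is 14 mm + value behind the nose. Too big for any ring: the first ring's front pushes it back. Mark wanted: depth at which a ring stopped the nose, less 14 mm
- gauge: ring gauge, fixed: grey foot 150 x 90 x 14 mm, four upright aluminium plates in a row, 72 mm square, 10 mm thick, tops 111 mm up, with round holes of 36, 28, 20, 12 mm on one level axis 75 mm up, the 36 mm one nearest the robot; front faces 34 mm apart. Pilots of 32, 24, 16 mm stop with the nose 34, 68, 102 mm past the first front face. Origin on the bench below that face; +x: the way to push
- gauge_entry (a point): centre of the first (36 mm) ring's front face, 75 mm up; +x is the axis of the rings, the way to push
- rack: rack, fixed: wooden board 250 (x) by 230 mm (y), top 10 mm up, x = -140 to 110 mm; notched wall 12 mm thick at x = 48.5 mm, top 49 mm up, open U notches 36, 28, 20 mm wide, 80 mm apart, for pilots of 32, 24, 16 mm; low rails (6 mm) between the grips. Origin on the bench. Drivers lie along its x, noses to +x (away from the robot), grips on the board, axis 31 mm up
- slot_large (a point): where the nose centre of the 32 mm driver belongs when fully down in the large (36 mm) notch: x = 62.5, y = 80 mm of the rack, 31 mm up, axes as the rack's; the wall stands 8 to 20 mm before it; the driver's origin then lies 162.5 mm back along x. A driver can also be slid in lengthwise under the shut keeper
- slot_medium (a point): where the nose centre of the 24 mm driver belongs when fully down in the medium (28 mm) notch: x = 62.5, y = 0 mm of the rack, 31 mm up, axes as the rack's; the wall stands 8 to 20 mm before it; the driver's origin then lies 162.5 mm back along x. A driver can also be slid in lengthwise under the shut keeper
- slot_small (a point): where the nose centre of the 16 mm driver belongs when fully down in the small (20 mm) notch: x = 62.5, y = -80 mm of the rack, 31 mm up, axes as the rack's; the wall stands 8 to 20 mm before it; the driver's origin then lies 162.5 mm back along x. A driver can also be slid in lengthwise under the shut keeper
- keeper (a joint): keeper, an aluminium flap 224 mm wide, 7 mm thick, that swings down over the noses; tongues under it enter the notches, 2 mm above pilots that are fully down. Value: rad from shut (0, level, reaching towards the robot) to 1.95 (leaning back away from it); starts at 1.6 to 1.85. Stiff hinge (0.14 N m): stays where left; can be pushed with shut fingers
- keeper_edge (a point): middle of the keeper's free edge, 78 mm from the hinge line; a black post (14 mm square, 32 mm tall) stands on the keeper's upper face 64 mm from the hinge line, 70 mm to the left (+y of the rack) of its middle
- keeper_hinge (a point): middle of the keeper's hinge line, 60 mm up, along the rack's y; axes as the rack's
- jar: bystander: jar 68 mm wide, 95 mm tall, red lid; origin under its middle
- screw_tray: bystander: small open cardboard tray, 110 x 150 x 45 mm; origin under its middle
Mind the look-alikes: they are no part of the job. Leave any green or yellow look-alike of the driver_c alone.

How it is judged:
By the outcome, as a careful person would: the job done as asked, in the order asked, and still so for the second after the job is handed in, with the robot touching nothing.
Of driver_a, driver_b, driver_c only 2 to 3 are there at a start; the rules pass over those that are not, and their reading is None.
At some moment in a run one of driver_a, driver_b, driver_c may be knocked a few centimetres aside while the robot is not near it.
Once in a run the grip may slacken for a moment while it holds something.
It also fails if it takes over 210 s, if anything falls off the work surface, if the arm or the gripper's body presses on something with over 40 N, if the wrist force passes 120 N, or if a joint passes its speed limit or range.

ROBOT

A 6-joint arm with a two-finger parallel gripper is mounted at the origin on the work surface. World frame = base frame: x ahead of the robot, y to its left, z up, the work surface at z = 0. Lengths are in mm, angles in rad, forces in N, time in s.
With the tool pointing down it reaches from about 350 to 925 mm from the base axis. Payload 6.4 kg.
Tool frame: the origin (TCP) lies between the finger pads; the fingertips stand 14 mm ahead of it and the grasp point (between the pads) lies 5 mm behind it; z points along the fingers, y is the line along which they close (so a half turn about z gives the same grasp; the last joint's range is limited). The gripper opens to 85 mm and grips with 20 to 120 N. Pads are 22 mm wide; open, the fingers measure 114 mm over their backs; the gripper's body (76 mm by 85 mm) begins 54 mm behind the grasp point. The pads swing forward as they close: fully open they stand 13 mm farther back than shut.
Start: joints at [-1.295, 0.245, 1.558, -0, 1.339, -0.174], TCP at [282.617, -585.356, 210.19] pointing down, gripper open.
Joint ranges: [-3.13, 3.13], [-1.02, 2.26], [0.13, 2.54], [-0.95, 4.09], [0.21, 2.88], [-2.74, 2.74]. Speed limits (rad/s): [2.57, 2.57, 3.14, 3.14, 3.14, 3.14].

INTERFACE

Orientations are given as [roll, pitch, yaw] about the fixed x, y, z axes, in that order (R = Rz(yaw) Ry(pitch) Rx(roll)).
In Python, from rig import bot gives the robot as it stands.
- The arm moves only by the tool jog_arm, never from a script. Its argument "commands" is a list that holds one entry, the list of rows, each a list of 7 numbers: the shift along the world's x, y, z in mm, then the turn, a rotation vector about the world's x, y, z in degrees, then the closure, from 0 (fully open) to 1 (shut). In form: [[[x, y, z, ax, ay, az, jaw], ...]]. A call has 1 to 8 rows; each row is the pose to reach, as a shift and turn from the pose commanded when the call began; what a row does not reach only later rows make up. A row lasts 1/10 s, in which the tool goes at most 50 mm and 8.59 degrees, less where a joint would pass 70% of its speed; a pose out of reach is approached as far as the arm can. A call with a gripper value outside its range is refused whole. The fingers move at their own pace and stop on an object; "force" is the grip in N (left out, the last holds). Time passes only in rows, so rows that repeat a pose let the fingers close. It gives the time, the measured TCP pose, the force, the opening and the grip force at its end, in the units of the state.
- bot.observe(): the state, without advancing time (a new reading comes with each control period).
- bot.snapshot(name): name is "scene" or "side" or "wrist"; returns a dict with "color" (480x640x3 uint8, blue, green, red), "vfov" (degrees; the focal length in pixels is half the picture's height over the tangent of half this angle, whatever the lens; pixels are square), "cx", "cy" (the principal point, pixels), "k1" (the pictures are not rectified: a ray, as slopes to the right and down, at radius r is drawn at 1 + k1 r^2 times it, then the intrinsics apply), "rvec" (rotation vector, rad) and "tvec" (3), from world to camera coordinates, as OpenCV has them; the wrist camera has in their place "tool_from_camera" (4x4, takes a point from camera to tool coordinates, whose origin is the TCP and whose axes are the flange's). Camera axes: x right, y down, z forward; pixel columns grow to the right and rows downward; lengths in mm; the calibration is good to about 2 mm. A picture is of the moment at which its call begins: read the wrist's pose just before it. There is no depth.
- bot.sign_off(): hands the job in; it is judged then, once.
The state is a dict: "time": time; "joint_pos": joint angles; "dq": joint speeds; "joint_efforts": joint torques, N m; "tool_pos": TCP position; "orientation": TCP orientation; "wrist_force": force on the tool from outside, world axes, zero at the start; "torque": the same for the moment, N m; "finger_gap": finger opening in mm; "finger_force": force on a finger pad.
Only numpy, scipy, OpenCV 4.12 (cv2) and the standard library are available. Lean on these libraries where they do the work, as an engineer would, in place of code of your own. Each camera call takes 0.05 s, during which the arm holds its last target. There are 200 camera calls.

## Working session

There is one attempt and no reset: what is moved stays moved. The work goes in short steps, Python scripts to look and compute and a tool call to move; the robot and the scene stay as the last step left them, time stands still between calls to the robot, and variables do not carry over. Pictures are saved under pics/ and viewed, at most 14 in all, crops included, and the job is handed in when it is done.

Besides the shell and the picture viewer there is one more tool, called after ">>>" by a JSON object that holds its "name" and its "arguments". jog_arm: Moves the arm, as the interface text tells. Its arguments: {"type":"object","properties":{"commands":{"type":"array","items":{"type":"array","items":{"type":"array","items":{"type":"number"}}}},"force":{"type":"number"}},"required":["commands"]}

```bash
ls; mkdir -p pics; cat > h.py <<'E'
import numpy as np, cv2
from rig import bot
def snap(n,f=None):
    s=bot.snapshot(n)
    if f: cv2.imwrite('pics/'+f,s['color'])
    return s
def cam(s,st=None):
    f=240/np.tan(np.radians(s['vfov'])/2)
    K=np.array([[f,0,s['cx']],[0,f,s['cy']],[0,0,1]])
    d=np.array([s['k1'],0,0,0,0.])
    if 'rvec' in s and s['rvec'] is not None:
        R=cv2.Rodrigues(np.array(s['rvec'],float))[0]; t=np.array(s['tvec'],float).ravel()
    else:
        from scipy.spatial.transform import Rotation as Ro
        T=np.eye(4);T[:3,:3]=Ro.from_euler('xyz',st['orientation']).as_matrix();T[:3,3]=st['tool_pos']
        M=np.linalg.inv(T@np.array(s['tool_from_camera'])); R=M[:3,:3];t=M[:3,3]
    return K,d,R,t
def ray(c,px):
    K,d,R,t=c
    u=cv2.undistortPoints(np.array(px,float).reshape(-1,1,2),K,d).reshape(-1,2)
    D=np.c_[u,np.ones(len(u))]@R
    return -R.T@t,D
def onz(c,px,z):
    o,D=ray(c,px); return o+D*((z-o[2])/D[:,2])[:,None]
def proj(c,P):
    K,d,R,t=c
    return cv2.projectPoints(np.array(P,float).reshape(-1,1,3),cv2.Rodrigues(R)[0],t,K,d)[0].reshape(-1,2)
def tri(c1,p1,c2,p2):
    o1,d1=ray(c1,p1);o2,d2=ray(c2,p2);d1=d1[0];d2=d2[0]
    A=np.c_[d1,-d2];x=np.linalg.lstsq(A,o2-o1,rcond=None)[0]
    a=o1+d1*x[0];b=o2+d2*x[1];return (a+b)/2,np.linalg.norm(a-b)
E
python3 - <<'E'
from h import *
st=bot.observe();print(st)
for n in('scene','side','wrist'):
    s=snap(n,n+'0.png');print(n,{k:v for k,v in s.items() if k!='color'})
E
```

```text
pics
{'time': 0.0, 'joint_pos': array([-1.29508242e+00,  2.45793961e-01,  1.55900191e+00,  8.25484419e-06,
        1.33870463e+00, -1.74097051e-01]), 'dq': array([ 8.44774776e-04, -4.18110097e-05, -4.82273500e-04, -4.02504680e-04,
        6.81769633e-04,  6.45358768e-04]), 'joint_efforts': array([ 9.46305627e-04, -4.29510856e+01, -3.26125503e+01, -9.06487139e-05,
        5.39764878e-03, -6.39946933e-06]), 'tool_pos': array([ 282.46251349, -584.76175714,  209.09973383]), 'orientation': array([-3.13971504e+00, -3.38382543e-04,  4.49808732e-01]), 'wrist_force': array([ 0.32982932,  0.49944863, -0.22218131]), 'torque': array([ 0.00320197,  0.01508475, -0.0139617 ]), 'finger_force': 0.0, 'finger_gap': 85.56089699529825}
scene {'vfov': 48.182945411429365, 'cx': 315.61386348227165, 'cy': 234.84745830247067, 'k1': -0.16388774206311452, 'rvec': array([ 2.22274769,  1.15652972, -0.39982014]), 'tvec': array([-308.7565011 , -300.62573099, 1685.03615284])}
side {'vfov': 44.87947075676948, 'cx': 313.01975742459956, 'cy': 235.05057050916935, 'k1': -0.03987506520229088, 'rvec': array([ 2.21879435, -0.0708351 ,  0.025473  ]), 'tvec': array([-527.08270504,   60.74291079, 1749.70328321])}
wrist {'vfov': 68.93049665191602, 'cx': 324.2132151472069, 'cy': 234.26366940067953, 'k1': -0.02290220574166476, 'tool_from_camera': array([[ 3.50657026e-04, -9.58110815e-01, -2.86397527e-01,
         7.23678787e+01],
       [ 9.99999797e-01,  4.88436591e-04, -4.09638401e-04,
        -3.32337118e-01],
       [ 5.32366014e-04, -2.86397325e-01,  9.58110791e-01,
        -1.63339312e+02],
       [ 0.00000000e+00,  0.00000000e+00,  0.00000000e+00,
         1.00000000e+00]])}
```

View pics/scene0.png

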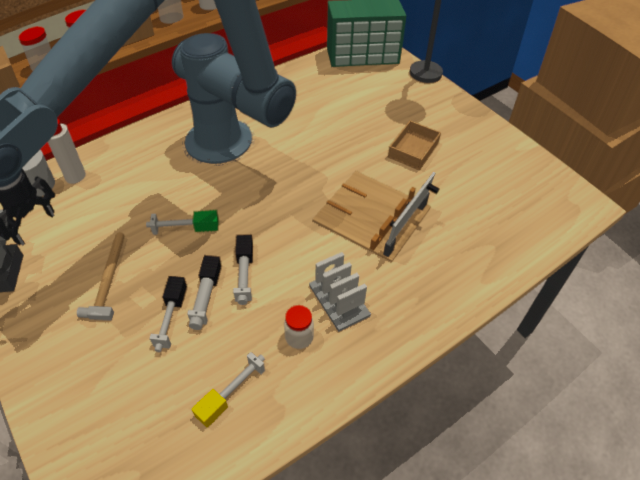

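View pics/side0.png

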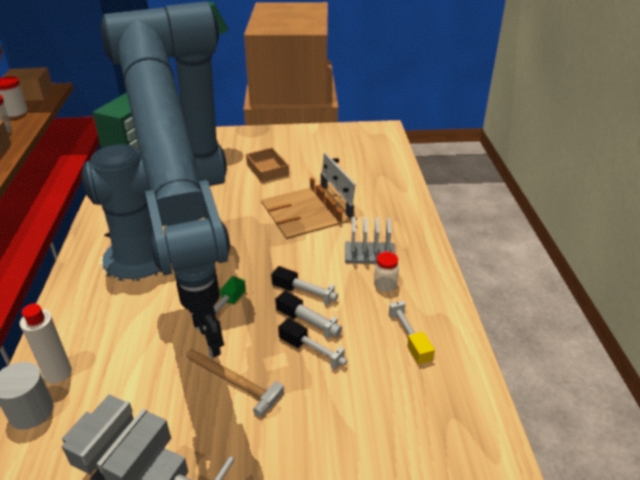

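The scene shows three black-gripped drivers: grips at (174,290), (208,270), (244,248), noses at (160,343), (196,322), (243,297). The look-alikes are green (205,221) and yellow (210,406); the hammer at (105,280) is neither. The gauge is at (340,290), the jar at (298,327), the rack at (375,215) with its keeper leaning back, and the tray at (414,145). The side view agrees. I choose the three black ones, and will measure coarsely and then check with the wrist camera.

```bash
python3 - <<'E'
from h import *
sc=snap('scene');sd=snap('side');c1=cam(sc);c2=cam(sd)
for g,n in (((174,290),(160,343)),((208,270),(196,322)),((244,248),(243,297))):
    print('drv',onz(c1,[g],35).round(),onz(c1,[n],21).round())
for g,n in (((292,333),(341,358)),((288,305),(335,328)),((285,279),(333,295))): print('side',onz(c2,[g],35).round(),onz(c2,[n],21).round())
print('gauge',onz(c1,[(313,291),(345,326),(369,314)],14).round())
print('rack',onz(c1,[(314,219),(393,254),(360,173),(431,208)],10).round())
print('jar',onz(c1,[(298,318)],95).round(), 'tray',onz(c1,[(414,145)],20).round())
a=cv2.resize(sc['color'][160:350,130:450],None,fx=2.5,fy=2.5,interpolation=cv2.INTER_CUBIC);cv2.imwrite('pics/c1.png',a)
E
```

```text
drv [[ 460. -368.   35.]] [[ 563. -459.   21.]]
drv [[ 454. -271.   35.]] [[ 561. -363.   21.]]
drv [[ 446. -161.   35.]] [[ 564. -235.   21.]]
side [[ 453. -381.   35.]] [[ 568. -458.   21.]]
side [[ 446. -281.   35.]] [[ 563. -358.   21.]]
side [[ 440. -178.   35.]] [[ 568. -236.   21.]]
gauge [[643. -83.  14.]
 [766. -78.  14.]
 [773. -11.  14.]]
rack [[451.  55.  10.]
 [667. 155.  10.]
 [382. 269.  10.]
 [605. 348.  10.]]
jar [[ 725. -181.   95.]] tray [[387. 478.  20.]]
```

View pics/c1.png

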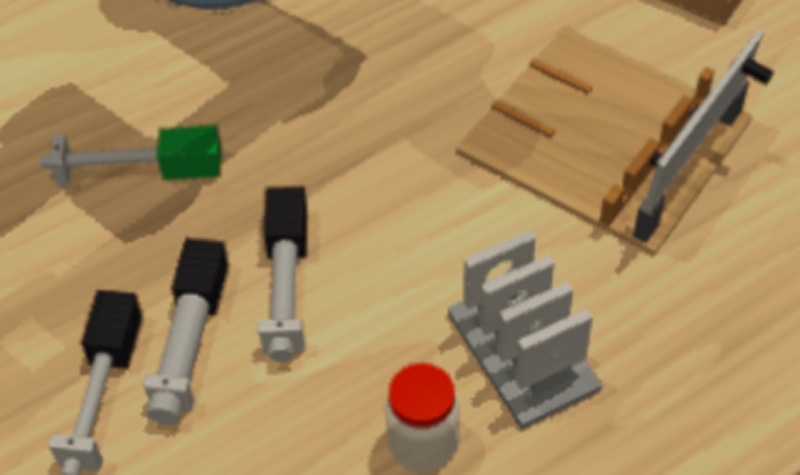

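Crop check: from the left, three black drivers (thin, thick, middling pilots), each with a square collar near the nose. The coloured ones are excluded. Next is a wrist view over them.

>>> {"name": "jog_arm", "arguments": {"commands": [[[218,285,50,0,0,-63,0],[218,285,50,0,0,-63,0],[218,285,50,0,0,-63,0],[218,285,50,0,0,-63,0],[218,285,50,0,0,-63,0],[218,285,50,0,0,-63,0],[218,285,50,0,0,-63,0],[218,285,50,0,0,-63,0]]]}}

```text
time: 1.05
tool_pos: [502.4, -297.6, 261.0]
orientation: [-3.141, -0.001, -0.651]
wrist_force: [-0.6, -0.5, -0.8]
finger_gap: 85.2
finger_force: 0.0
```

>>> {"name": "jog_arm", "arguments": {"commands": [[[0,0,0,0,0,0,0],[0,0,0,0,0,0,0],[0,0,0,0,0,0,0]]]}}

```text
time: 1.35
tool_pos: [499.9, -301.2, 259.7]
orientation: [3.141, 0.001, -0.65]
wrist_force: [-0.2, 0.4, -0.5]
finger_gap: 85.3
finger_force: 0.0
```

```bash
python3 - <<'E'
from h import *
st=bot.observe();print(st['tool_pos'],st['orientation'],st['joint_pos'],st['time'])
s=snap('wrist','w1.png')
E
```

```text
[ 499.91252594 -301.1517016   259.74873457] [ 3.14134240e+00  6.82972457e-04 -6.50209841e-01] [-7.36194081e-01  5.32345743e-02  1.68061577e+00 -3.12083955e-04
  1.40840128e+00  1.48486256e+00] 1.35
```

View pics/w1.png

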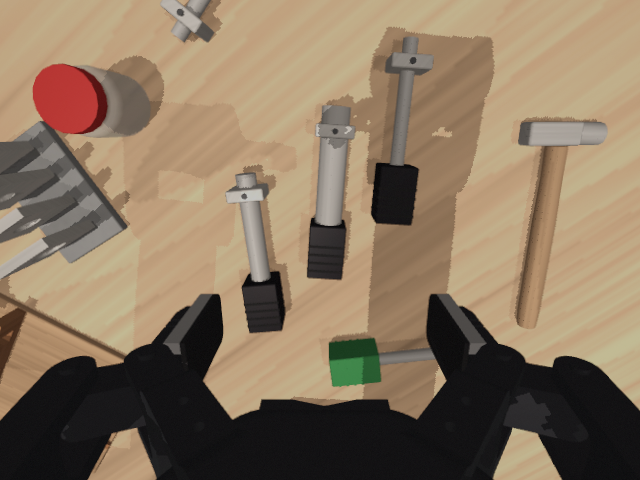

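Wrist view: the drivers' grips are at (264,302), (327,250) and (395,195); noses at (246,176), (336,108), (411,40). Green lies at (355,362), yellow's nose at (190,20), the jar at (70,98), and the gauge is at the left.

```bash
cat >> h.py <<'E'
def driver(s,c,nose,base,w=24):
    """pixels of nose and pilot base (rough) -> axis line; returns grip centre, nose, yaw"""
    hsv=cv2.cvtColor(s['color'],cv2.COLOR_BGR2HSV)
    m=((hsv[...,1]<70)&(hsv[...,2]>60)).astype(np.uint8)
    blk=(hsv[...,2]<45).astype(np.uint8)
    n=np.array(nose,float);b=np.array(base,float);u=(b-n);L=np.linalg.norm(u);u/=L;p=np.array([-u[1],u[0]])
    pts=[];wd=[]
    for t in np.linspace(.38*L,.92*L,40):
        q=n+u*t; ks=np.arange(-w,w+.1,.5); P=(q+ks[:,None]*p).round().astype(int)
        v=m[P[:,1],P[:,0]]>0
        if v.sum()>5: pts.append(q+p*np.median(ks[v]));wd.append(v.sum()*.5)
    pts=np.array(pts)
    W=onz(c,pts,21); vx,vy,x0,y0=cv2.fitLine(W[:,:2].astype(np.float32),cv2.DIST_HUBER,0,.01,.01).ravel()
    d=np.array([vx,vy]); 
    if d@(onz(c,[nose],21)[0,:2]-onz(c,[base],21)[0,:2])<0:d=-d
    # along-axis profile
    o=np.array([x0,y0]); ts=np.arange(-200,200,.5)
    def prof(M,z):
        X=np.c_[o+ts[:,None]*d,np.full(len(ts),z)]; q=proj(c,X).round().astype(int)
        ok=(q[:,0]>=0)&(q[:,0]<640)&(q[:,1]>=0)&(q[:,1]<480); r=np.zeros(len(ts),bool); r[ok]=M[q[ok,1],q[ok,0]]>0; return r
    ta=ts[np.abs(ts)<1][0]
    g=prof(blk,42); tt=ts[g]; 
    a=prof(m,21); k=int(np.argmin(abs(ts))); e=k
    while e<len(ts)-8 and a[e:e+8].any(): e+=1
    return dict(yaw=np.degrees(np.arctan2(d[1],d[0])),o=o,nose=o+d*ts[e],grip_from_nose=o+d*(ts[e]-162.5),rear_t=(tt[tt<0].min() if len(tt) else None, tt[tt<0].max() if len(tt) else None),t_nose=ts[e],grip_from_black=o+d*((tt[(tt<0)].min())+32.5) if len(tt) else None,wpx=np.median(wd))
E
python3 - <<'E'
from h import *
s=dict(color=cv2.imread('pics/w1.png'))
st=bot.observe();b=snap('wrist');c=cam(b,st)
for n,ba in (((246,176),(261,278)),((336,108),(329,225)),((411,40),(398,165))):
    print({k:np.round(v,1) for k,v in driver(b,c,n,ba).items()})
sc=snap('scene');c1=cam(sc)
E
```

```text
{'yaw': np.float32(-32.2), 'o': array([ 502. , -198.4], dtype=float32), 'nose': array([ 575.2, -244.5]), 'grip_from_nose': array([ 437.7, -157.9]), 'rear_t': array([-106.5,  -40.5]), 't_nose': np.float64(86.5), 'grip_from_black': array([ 439.4, -159. ]), 'wpx': np.float64(19.5)}
{'yaw': np.float32(-41.0), 'o': array([ 504. , -313.7], dtype=float32), 'nose': array([ 547.4, -351.4]), 'grip_from_nose': array([ 424.9, -244.7]), 'rear_t': array([-106.,  -43.]), 't_nose': np.float64(57.5), 'grip_from_black': array([ 448.6, -265.4]), 'wpx': np.float64(27.0)}
{'yaw': np.float32(-40.6), 'o': array([ 511. , -415.9], dtype=float32), 'nose': array([ 577.9, -473.2]), 'grip_from_nose': array([ 454.5, -367.4]), 'rear_t': array([-107.5,  -43.5]), 't_nose': np.float64(88.0), 'grip_from_black': array([ 454.1, -367.1]), 'wpx': np.float64(14.0)}
```

>>> {"name": "jog_arm", "arguments": {"commands": [[[240,256,0,0,0,37,0],[240,256,0,0,0,37,0],[240,256,0,0,0,37,0],[240,256,0,0,0,37,0],[240,256,0,0,0,37,0],[240,256,0,0,0,37,0],[240,256,0,0,0,37,0],[240,256,0,0,0,37,0]]]}}

```text
time: 2.3
tool_pos: [742.7, -40.4, 258.3]
orientation: [-3.14, 0.001, 0.001]
wrist_force: [0.1, 0.0, -0.5]
finger_gap: 85.3
finger_force: 0.0
```

>>> {"name": "jog_arm", "arguments": {"commands": [[[0,0,0,0,0,0,0],[0,0,0,0,0,0,0],[0,0,0,0,0,0,0]]]}}

```text
time: 2.6
tool_pos: [740.0, -46.1, 260.6]
orientation: [3.141, -0.0, -0.006]
wrist_force: [0.3, -0.3, 0.0]
finger_gap: 85.5
finger_force: 0.0
```

```bash
python3 - <<'E'
from h import *
import pickle
st=bot.observe();print(st['tool_pos'],st['orientation'])
s=snap('wrist','w2.png');pickle.dump(cam(s,st),open('w2.pkl','wb'))
E
```

```text
[740.02975667 -46.07293113 260.5928672 ] [ 3.14135271e+00 -2.13887505e-04 -6.12688121e-03]
```

View pics/w2.png

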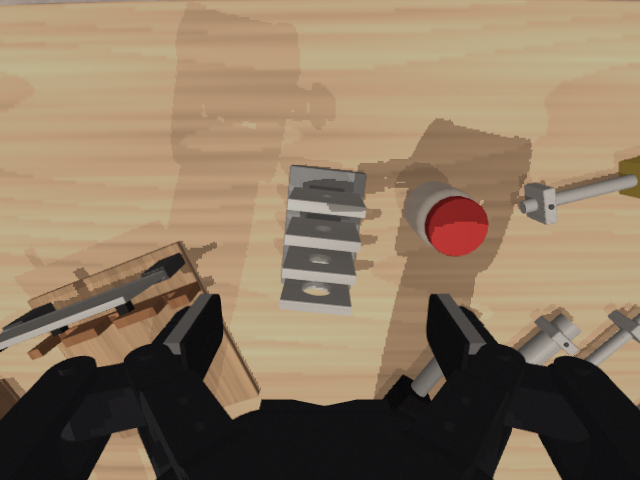

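>>> {"name": "jog_arm", "arguments": {"commands": [[[-150,255,0,0,0,22,0],[-150,255,0,0,0,22,0],[-150,255,0,0,0,22,0],[-150,255,0,0,0,22,0],[-150,255,0,0,0,22,0],[-150,255,0,0,0,22,0],[-150,255,0,0,0,22,0],[-150,255,0,0,0,22,0]]]}}

```text
time: 3.45
tool_pos: [590.3, 210.6, 260.8]
orientation: [3.141, -0.001, 0.381]
wrist_force: [-0.4, -0.5, -0.2]
finger_gap: 85.4
finger_force: 0.0
```

>>> {"name": "jog_arm", "arguments": {"commands": [[[0,0,0,0,0,0,0],[0,0,0,0,0,0,0],[0,0,0,0,0,0,0]]]}}

```text
time: 3.75
tool_pos: [591.2, 209.4, 260.0]
orientation: [3.142, 0.0, 0.378]
wrist_force: [2.0, -0.3, 1.2]
finger_gap: 85.4
finger_force: 0.0
```

```bash
python3 - <<'E'
from h import *
import pickle
st=bot.observe();print(st['tool_pos'],st['orientation'])
s=snap('wrist','w3.png');pickle.dump(cam(s,st),open('w3.pkl','wb'))
E
```

```text
[591.20947375 209.38954147 260.04330311] [3.14158631e+00 2.23487867e-04 3.78042744e-01]
```

View pics/w3.png

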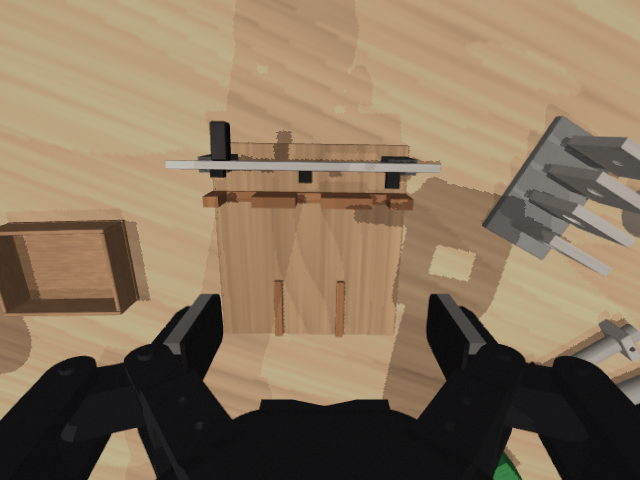

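w2 shows the gauge plates at columns 280–367, with the first plate's top strip near row 308. w3 shows the rack square to the view: board rear edge at row 335 and rails at (278,308) and (340,308). The wall is at row 200, the keeper edge-on at row 166, the post at (220,140) and the tray at (65,268). I'll zoom in for corners.

```bash
python3 - <<'E'
import cv2,numpy as np
a=cv2.imread('pics/w2.png')[158:320,272:376];b=cv2.imread('pics/w3.png')[125:345,195:445]
a=cv2.resize(a,None,fx=3.6,fy=3.6,interpolation=cv2.INTER_CUBIC);b=cv2.resize(b,None,fx=1.7,fy=1.7,interpolation=cv2.INTER_CUBIC)
o=np.zeros((600,800,3),np.uint8);o[:a.shape[0],:a.shape[1]]=a;o[:b.shape[0],375:375+b.shape[1]]=b
cv2.imwrite('pics/m1.png',o);print(a.shape,b.shape)
E
```

```text
(583, 374, 3) (374, 425, 3)
```

View pics/m1.png

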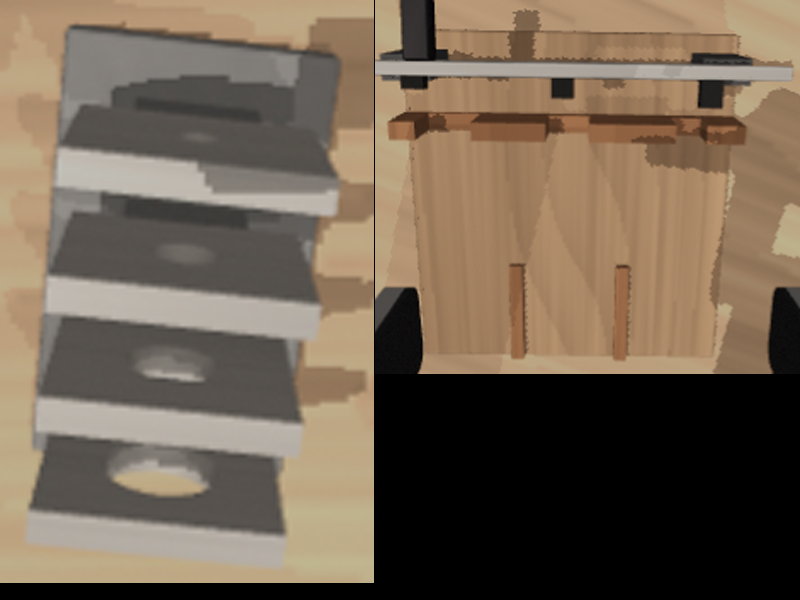

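```bash
python3 - <<'E'
from h import *
import pickle
c2=pickle.load(open('w2.pkl','rb'));c3=pickle.load(open('w3.pkl','rb'))
G=lambda L:[(272+x/3.6-.36,158+y/3.6-.36) for x,y in L]
R=lambda L:[(195+(x-375)/1.7-.2,125+y/1.7-.2) for x,y in L]
P=onz(c2,G([(26,543),(284,567),(37,432),(300,457),(47,315),(319,339),(56,185),(336,214)]),111)[:,:2]
print(P.round(1)); mid=(P[::2]+P[1::2])/2; print('mids',mid.round(1),'widths',np.linalg.norm(P[::2]-P[1::2],axis=1).round(1))
print('yaw mids',np.degrees(np.arctan2(*(mid[3]-mid[0])[::-1])),'spacing',np.linalg.norm(np.diff(mid,axis=0),axis=1))
e=P[::2]-P[1::2];print('yaw edges',np.degrees(np.arctan2(-e[:,0],e[:,1])))
F=onz(c2,G([(68,25),(341,55)]),14);print('foot',F.round(1),np.linalg.norm(F[0]-F[1]))
B=onz(c3,R([(420,355),(716,357),(740,36)]),10)[:,:2];print('board',B.round(1),np.linalg.norm(B[0]-B[1]),np.linalg.norm(B[1]-B[2]))
N=onz(c3,R([(450,139),(569,139),(692,141)]),49)[:,:2];print('notch',N.round(1),np.linalg.norm(np.diff(N,axis=0),axis=1))
e=N[0]-N[2];y1=np.degrees(np.arctan2(-e[0],e[1]));e=B[0]-B[1];print('yaws',y1,np.degrees(np.arctan2(-e[0],e[1])),np.degrees(np.arctan2(*(B[2]-B[1])[::-1])))
L=onz(c3,R([(510,264),(524,264),(617,265),(630,265),(512,357),(524,357),(614,359),(627,359)]),16)[:,:2];print('rails',L.round(1))
E
```

```text
[[641.6  -0. ]
 [633.7 -71.7]
 [675.   -4.5]
 [667.2 -75.5]
 [708.2  -8.5]
 [701.2 -79.9]
 [743.  -12.1]
 [735.  -83.4]]
mids [[637.7 -35.9]
 [671.1 -40. ]
 [704.7 -44.2]
 [739.  -47.7]] widths [72.1 71.5 71.8 71.8]
yaw mids -6.670231508621408 spacing [33.708298   33.82415221 34.5093498 ]
yaw edges [-6.25503701 -6.22239635 -5.64929388 -6.38518157]
foot [[774.   -7.1  14. ]
 [764.  -95.1  14. ]] 88.51594169434205
board [[361.3 268.6]
 [446.9  48.8]
 [678.1 138.9]] 235.8405153794359 248.11258970653185
notch [[549.1 293.5]
 [577.4 222.4]
 [605.4 148.4]] [76.56562502 79.10197458]
yaws 21.1956124634271 21.296609313285433 21.28358621616382
rails [[465.3 228. ]
 [469.2 218.3]
 [494.  153.6]
 [497.6 144.6]
 [390.9 200.4]
 [394.4 191.6]
 [418.8 125.3]
 [422.6 115.9]]
```

>>> {"name": "jog_arm", "arguments": {"commands": [[[-152,-368,-60,0,0,-54,0],[-152,-368,-60,0,0,-54,0],[-152,-368,-60,0,0,-54,0],[-152,-368,-60,0,0,-54,0],[-152,-368,-60,0,0,-54,0],[-152,-368,-60,0,0,-54,0],[-152,-368,-60,0,0,-54,0],[-152,-368,-60,0,0,-54,0]]]}}

```text
time: 4.6
tool_pos: [438.6, -157.0, 200.6]
orientation: [3.142, -0.001, -0.564]
wrist_force: [1.3, -0.8, 0.0]
finger_gap: 85.4
finger_force: 0.0
```

>>> {"name": "jog_arm", "arguments": {"commands": [[[0,0,0,0,0,0,0],[0,0,0,0,0,0,0],[0,0,0,0,0,0,0]]]}}

```text
time: 4.9
tool_pos: [440.0, -154.6, 200.9]
orientation: [-3.141, -0.0, -0.562]
wrist_force: [-0.4, -1.5, -1.1]
finger_gap: 85.4
finger_force: 0.0
```

```bash
cat >> h.py <<'E'
def look(gx,gy,yaw,f=None):
    """measure a driver lying near a predicted pose with the wrist camera"""
    st=bot.observe();s=snap('wrist',f);c=cam(s,st)
    d=np.array([np.cos(np.radians(yaw)),np.sin(np.radians(yaw))]);g=np.array([gx,gy])
    q=proj(c,[[*(g+162.5*d),21],[*(g+34*d),21]])
    r=driver(s,c,*q);print('tcp',st['tool_pos'].round(1),'yaw',np.degrees(st['orientation'][2]).round(2),'t',round(st['time'],2))
    print({k:np.round(v,1) for k,v in r.items()});return r
E
python3 -c "
from h import *
look(438.5,-158.5,-32.2,'w4.png')"
```

```text
tcp [ 440.  -154.6  200.9] yaw -32.2 t 4.9
{'yaw': np.float32(-31.7), 'o': array([ 514.6, -206.4], dtype=float32), 'nose': array([ 580.6, -247.1]), 'grip_from_nose': array([ 442.3, -161.7]), 'rear_t': array([-116.,  -59.]), 't_nose': np.float64(77.5), 'grip_from_black': array([ 443.6, -162.5]), 'wpx': np.float64(26.0)}
```

```bash
python3 -c "
from h import *
for i in range(4):
    st=bot.observe();print(st['tool_pos'].round(2),np.degrees(st['orientation']).round(2),st['joint_pos'].round(4));look(441,-160.5,-32)"
```

```text
[ 440.16 -154.21  200.88] [-1.7999e+02 -3.0000e-02 -3.2140e+01] [-5.8100e-01 -1.9310e-01  2.0222e+00  3.0000e-04  1.3120e+00  1.5507e+00]
tcp [ 440.2 -154.2  200.9] yaw -32.14 t 4.95
{'yaw': np.float32(-32.2), 'o': array([ 509.9, -203.4], dtype=float32), 'nose': array([ 580.6, -247.8]), 'grip_from_nose': array([ 443.1, -161.3]), 'rear_t': array([-110.5,  -53.5]), 't_nose': np.float64(83.5), 'grip_from_black': array([ 443.9, -161.8]), 'wpx': np.float64(25.0)}
[ 440.19 -154.02  200.84] [-1.7999e+02 -2.0000e-02 -3.2110e+01] [-5.8050e-01 -1.9310e-01  2.0223e+00  1.0000e-04  1.3120e+00  1.5507e+00]
tcp [ 440.2 -154.   200.8] yaw -32.11 t 5.0
{'yaw': np.float32(-32.5), 'o': array([ 508.6, -202.7], dtype=float32), 'nose': array([ 579.9, -248.1]), 'grip_from_nose': array([ 442.8, -160.7]), 'rear_t': array([-109.,  -52.]), 't_nose': np.float64(84.5), 'grip_from_black': array([ 444.1, -161.6]), 'wpx': np.float64(25.0)}
[ 440.18 -153.91  200.77] [-1.7999e+02 -1.0000e-02 -3.2090e+01] [-5.8030e-01 -1.9300e-01  2.0224e+00  1.0000e-04  1.3120e+00  1.5506e+00]
tcp [ 440.2 -153.9  200.8] yaw -32.09 t 5.05
{'yaw': np.float32(-31.7), 'o': array([ 511.2, -204.4], dtype=float32), 'nose': array([ 578.5, -245.8]), 'grip_from_nose': array([ 440.1, -160.6]), 'rear_t': array([-112.,  -55.]), 't_nose': np.float64(79.0), 'grip_from_black': array([ 443.5, -162.7]), 'wpx': np.float64(26.0)}
[ 440.14 -153.94  200.76] [-1.80e+02 -1.00e-02 -3.21e+01] [-5.8040e-01 -1.9310e-01  2.0224e+00  1.0000e-04  1.3120e+00  1.5506e+00]
tcp [ 440.1 -153.9  200.8] yaw -32.1 t 5.1
{'yaw': np.float32(-32.5), 'o': array([ 515. , -206.8], dtype=float32), 'nose': array([ 580.3, -248.4]), 'grip_from_nose': array([ 443.3, -161.1]), 'rear_t': array([-116.5,  -59.5]), 't_nose': np.float64(77.5), 'grip_from_black': array([ 444.2, -161.6]), 'wpx': np.float64(26.0)}
```

>>> {"name": "jog_arm", "arguments": {"commands": [[[2,-5,-50,0,0,0,0],[2,-5,-100,0,0,0,0],[2,-5,-140,0,0,0,0],[2,-5,-165,0,0,0,0],[2,-5,-175,0,0,0,0],[2,-5,-175,0,0,0,0],[2,-5,-175,0,0,0,0]]]}}

```text
time: 5.85
tool_pos: [442.8, -160.4, 27.0]
orientation: [3.142, -0.003, -0.562]
wrist_force: [-0.3, -0.5, 0.6]
finger_gap: 85.3
finger_force: 0.0
```

>>> {"name": "jog_arm", "arguments": {"commands": [[[0,0,0,0,0,0,1],[0,0,0,0,0,0,1],[0,0,0,0,0,0,1],[0,0,0,0,0,0,1],[0,0,0,0,0,0,1],[0,0,0,0,0,0,1],[0,0,0,0,0,0,1]]], "force": 60}}

```text
time: 6.55
tool_pos: [441.6, -159.9, 25.6]
orientation: [-3.142, 0.0, -0.563]
wrist_force: [0.4, -0.1, -0.4]
finger_gap: 0.1
finger_force: 0.0
```

```bash
python3 -c "
from h import *
s=snap('wrist');s2=snap('scene');cv2.imwrite('pics/m2.png',np.hstack([cv2.resize(s['color'],(480,360)),cv2.resize(s2['color'][200:380,110:270],(320,360))]))"
```

```text
(no output)
```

View pics/m2.png

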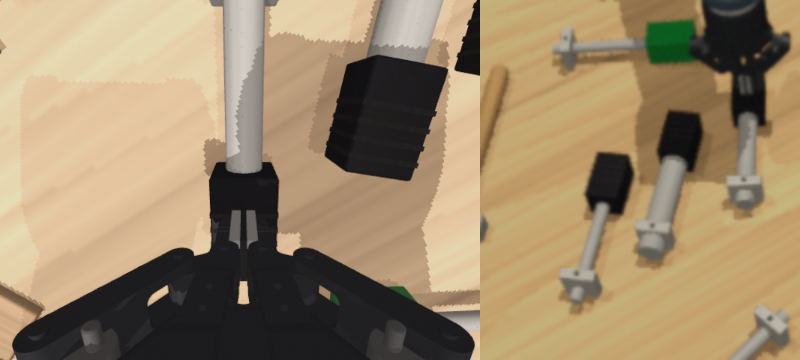

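The jaws closed on nothing, just behind the grip, so the driver lies farther forward than I took it. I'll lift and measure again.

>>> {"name": "jog_arm", "arguments": {"commands": [[[0,0,60,0,0,0,0],[0,0,120,0,0,0,0],[0,0,170,0,0,0,0],[0,0,175,0,0,0,0],[0,0,175,0,0,0,0],[0,0,175,0,0,0,0]]]}}

```text
time: 7.25
tool_pos: [441.5, -159.9, 200.4]
orientation: [-3.142, -0.0, -0.563]
wrist_force: [-0.4, 0.3, -0.2]
finger_gap: 84.6
finger_force: 0.0
```

```bash
python3 - <<'E'
from h import *
st=bot.observe();print(st['finger_gap'],st['tool_pos'])
look(442,-161,-32,'w5.png')
s=dict(color=cv2.imread('pics/w5.png'))
b=cv2.imread('pics/w1.png');
o=np.hstack([cv2.resize(cv2.imread('pics/w4.png'),(400,300)),cv2.resize(s['color'],(400,300))]);cv2.imwrite('pics/m3.png',o)
E
```

```text
84.5961100235679 [ 441.50180938 -159.86279215  200.38437501]
tcp [ 441.5 -159.9  200.4] yaw -32.23 t 7.25
{'yaw': np.float32(-32.0), 'o': array([ 517.1, -208.2], dtype=float32), 'nose': array([ 580.3, -247.7]), 'grip_from_nose': array([ 442.5, -161.6]), 'rear_t': array([-118.5,  -61.5]), 't_nose': np.float64(74.5), 'grip_from_black': array([ 444.2, -162.6]), 'wpx': np.float64(26.0)}
```

View pics/m3.png

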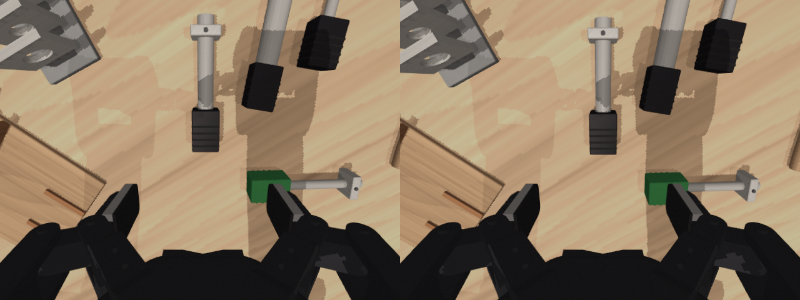

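```bash
python3 - <<'E'
from h import *
sc=snap('scene');sd=snap('side');st=bot.observe();wr=snap('wrist','w6.png');cs,cd,cw=cam(sc),cam(sd),cam(wr,st)
print([(-c[2].T@c[3]).round() for c in (cs,cd,cw)])
for n,s,c in(('sc',sc,cs),('sd',sd,cd)):
    b=s['color'].max(2)<50; q=proj(c,[[443,-161,21],[580,-247,21],st['tool_pos']]);print(n,q.round(1))
    nl,lab,stt,cen=cv2.connectedComponentsWithStats(b.astype(np.uint8))
    for i in range(1,nl):
        if 100<stt[i,4]<1500 and np.hypot(*(cen[i]-q[0]))<90: print(stt[i],cen[i].round(1))
q=proj(cw,[[443,-161,42],[443,-161,0]]);print(q.round(1))
E
```

```text
[array([1230., -499., 1124.]), array([  452., -1387.,  1102.]), array([ 502., -199.,  361.])]
sc [[244.  250.5]
 [242.2 304. ]
 [236.9 203.4]]
[236 236  16  27 349] [243.8 247.2]
[199 256  22  30 435] [210.3 268.1]
[163 277  24  30 510] [175.  290.5]
sd [[286.1 278.7]
 [337.7 297.6]
 [282.8 227.5]]
[ 272  268   35   79 1321] [288.1 307.5]
[[324.2 206.4]
 [324.2 197.8]]
```

The side and scene views confirm the grip at about (443,-161), so the jaws should have met it. I'll descend again and close stepwise, watching.

>>> {"name": "jog_arm", "arguments": {"commands": [[[1,-1,-50,0,0,0,0],[1,-1,-100,0,0,0,0],[1,-1,-140,0,0,0,0],[1,-1,-165,0,0,0,0.2],[1,-1,-177,0,0,0,0.2],[1,-1,-177,0,0,0,0.2],[1,-1,-177,0,0,0,0.2],[1,-1,-177,0,0,0,0.2]]]}}

```text
time: 8.25
tool_pos: [443.9, -161.8, 25.2]
orientation: [3.142, -0.003, -0.562]
wrist_force: [-0.1, 0.5, 0.7]
finger_gap: 68.3
finger_force: 0.0
```

```bash
python3 - <<'E'
from h import *
st=bot.observe();print(st['finger_gap'],st['tool_pos'])
s=snap('wrist');s2=snap('scene')
a=cv2.resize(s['color'][180:480,140:500],(432,360));b=cv2.resize(s2['color'][205:285,205:285],(360,360),interpolation=cv2.INTER_CUBIC)
cv2.imwrite('pics/m4.png',np.hstack([a,b]))
E
```

```text
68.29065067097828 [ 443.92382507 -161.76095637   25.22334738]
```

View pics/m4.png

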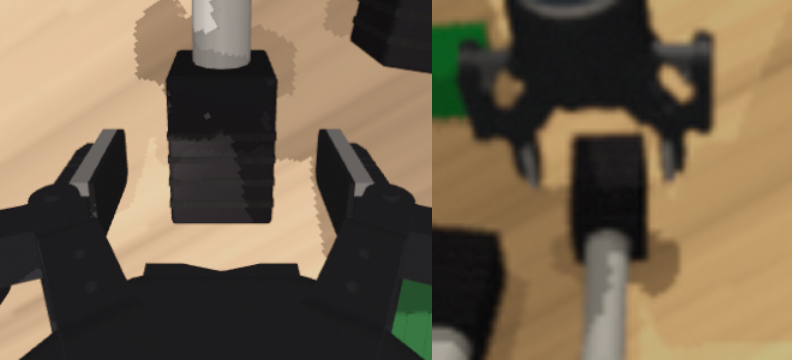

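The jaws flank the grip properly. Closing stepwise.

>>> {"name": "jog_arm", "arguments": {"commands": [[[0,0,0,0,0,0,0.35],[0,0,0,0,0,0,0.45],[0,0,0,0,0,0,0.55],[0,0,0,0,0,0,0.55]]], "force": 60}}

```text
time: 8.75
tool_pos: [442.6, -160.9, 23.7]
orientation: [3.142, -0.0, -0.562]
wrist_force: [-0.2, -0.4, 0.5]
finger_gap: 38.1
finger_force: 0.0
```

>>> {"name": "jog_arm", "arguments": {"commands": [[[0,0,0,0,0,0,0.65],[0,0,0,0,0,0,0.65],[0,0,0,0,0,0,0.65]]]}}

```text
time: 9.05
tool_pos: [442.6, -160.9, 23.6]
orientation: [-3.142, 0.0, -0.563]
wrist_force: [0.4, 0.1, 0.4]
finger_gap: 29.8
finger_force: 0.0
```

```bash
python3 - <<'E'
from h import *
s=snap('wrist');s2=snap('scene');s3=snap('side')
a=cv2.resize(s['color'][180:420,200:440],(400,400));b=cv2.resize(s2['color'][205:285,205:285],(400,400),interpolation=cv2.INTER_CUBIC)
c=cv2.resize(s3['color'][250:310,245:345],(330,198),interpolation=cv2.INTER_CUBIC)
o=np.zeros((600,800,3),np.uint8);o[:400]=np.hstack([a,b]);o[400:598,:330]=c;cv2.imwrite('pics/m5.png',o)
E
```

```text
(no output)
```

View pics/m5.png

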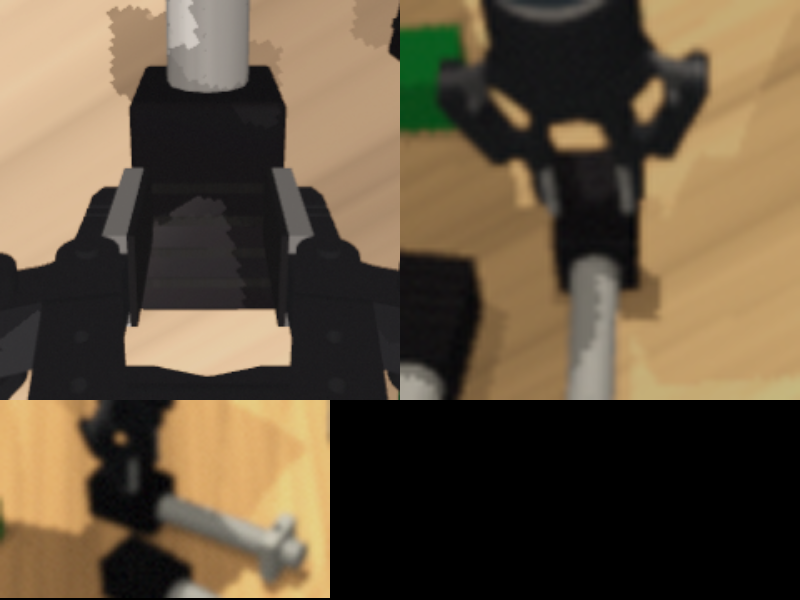

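```bash
python3 - <<'E'
from h import *
cs=cam(snap('scene'));cd=cam(snap('side'))
n=np.array([.533,.846,0]);T=np.array([442.6,-160.9,0])
for z in (10,25,42,55):
    P=[T-n*h+[0,0,z] for h in (15,21,27)]+[T+n*h+[0,0,z] for h in (15,21,27)]
    print(z,'side',proj(cd,P[:3]).round(1).tolist(),'scene',proj(cs,P).round(1).tolist())
d=np.array([.846,-.533,0])
G=[T+d*a+n*b+[0,0,z] for z in (0,42) for a in (-32,33) for b in(-21,21)]
print(proj(cd,G).round(0).tolist());print(proj(cs,G).round(0).tolist())
st=bot.observe();cw=cam(snap('wrist'),st);print(proj(cw,G).round(0).tolist(),st['finger_gap'],st['tool_pos'])
E
```

```text
10 side [[283.4, 284.8], [282.3, 286.1], [281.2, 287.4]] scene [[238.7, 253.2], [236.4, 253.2], [234.1, 253.3], [250.2, 252.7], [252.5, 252.7], [254.8, 252.6]]
25 side [[283.2, 280.8], [282.1, 282.1], [280.9, 283.3]] scene [[238.1, 249.7], [235.7, 249.7], [233.4, 249.8], [249.7, 249.2], [252.0, 249.2], [254.3, 249.1]]
42 side [[282.9, 276.2], [281.8, 277.5], [280.7, 278.7]] scene [[237.4, 245.6], [235.0, 245.7], [232.7, 245.8], [249.1, 245.2], [251.4, 245.1], [253.8, 245.0]]
55 side [[282.8, 272.6], [281.6, 273.9], [280.5, 275.2]] scene [[236.8, 242.5], [234.4, 242.6], [232.1, 242.6], [248.6, 242.1], [251.0, 242.0], [253.3, 241.9]]
[[273.0, 285.0], [280.0, 276.0], [293.0, 293.0], [300.0, 284.0], [272.0, 274.0], [280.0, 265.0], [292.0, 281.0], [300.0, 272.0]]
[[237.0, 246.0], [253.0, 245.0], [236.0, 266.0], [253.0, 265.0], [236.0, 236.0], [252.0, 235.0], [234.0, 256.0], [251.0, 255.0]]
[[359.0, 312.0], [289.0, 312.0], [362.0, 205.0], [285.0, 205.0], [367.0, 355.0], [280.0, 355.0], [372.0, 225.0], [275.0, 225.0]] 29.95604606302298 [ 442.63444638 -160.94562285   23.59722784]
```

The jaws (gap 30) sit above the grip's upper face instead of around it, so the tips are higher than the figures imply. I'll open and descend in small, force-watched steps.

>>> {"name": "jog_arm", "arguments": {"commands": [[[0,0,20,0,0,0,0.2],[0,0,20,0,0,0,0.2],[0,0,20,0,0,0,0.2],[0,0,0,0,0,0,0.2],[0,0,-5,0,0,0,0.2],[0,0,-10,0,0,0,0.2],[0,0,-10,0,0,0,0.2]]]}}

```text
time: 10.05
tool_pos: [442.0, -160.5, 12.8]
orientation: [-3.142, 0.002, -0.563]
wrist_force: [-1.2, 0.2, -0.3]
finger_gap: 68.4
finger_force: 0.0
```

>>> {"name": "jog_arm", "arguments": {"commands": [[[0,0,0,0,0,0,0.4],[0,0,0,0,0,0,0.48],[0,0,0,0,0,0,0.56],[0,0,0,0,0,0,0.56],[0,0,0,0,0,0,0.56]]]}}

```text
time: 10.55
tool_pos: [443.1, -161.3, 14.5]
orientation: [3.141, -0.001, -0.562]
wrist_force: [-2.0, 1.8, 6.0]
finger_gap: 40.0
finger_force: 60.5
```

>>> {"name": "jog_arm", "arguments": {"commands": [[[0,0,0,0,0,0,0.2],[0,0,0,0,0,0,0.2],[0,0,-5,0,0,0,0.2],[0,0,-5,0,0,0,0.2]]]}}

```text
time: 10.95
tool_pos: [442.0, -160.6, 7.8]
orientation: [-3.142, 0.001, -0.562]
wrist_force: [0.4, 0.0, 0.2]
finger_gap: 68.2
finger_force: 0.0
```

>>> {"name": "jog_arm", "arguments": {"commands": [[[0,0,-5,0,0,0,0.2],[0,0,-5,0,0,0,0.2],[0,0,-5,0,0,0,0.2]]]}}

```text
time: 11.25
tool_pos: [442.4, -160.8, 3.3]
orientation: [-3.142, 0.001, -0.563]
wrist_force: [0.9, 0.6, -0.6]
finger_gap: 68.5
finger_force: 0.0
```

>>> {"name": "jog_arm", "arguments": {"commands": [[[0,0,0,0,0,0,0.4],[0,0,0,0,0,0,0.45],[0,0,0,0,0,0,0.5],[0,0,0,0,0,0,0.56],[0,0,0,0,0,0,0.56]]]}}

```text
time: 11.75
tool_pos: [442.9, -161.1, 4.0]
orientation: [3.142, -0.001, -0.562]
wrist_force: [-1.5, 0.2, 4.7]
finger_gap: 40.6
finger_force: 61.4
```

>>> {"name": "jog_arm", "arguments": {"commands": [[[0,0,0,0,0,0,0.2],[0,0,0,0,0,0,0.2],[0,0,-6,0,0,0,0.2],[0,0,-6,0,0,0,0.2],[0,0,-6,0,0,0,0.2]]]}}

```text
time: 12.25
tool_pos: [442.3, -160.7, -2.9]
orientation: [-3.142, 0.001, -0.563]
wrist_force: [0.3, -0.2, 1.1]
finger_gap: 68.3
finger_force: 0.0
```

>>> {"name": "jog_arm", "arguments": {"commands": [[[0,0,-5,0,0,0,0.2],[0,0,-5,0,0,0,0.2],[0,0,-5,0,0,0,0.2]]]}}

```text
time: 12.55
tool_pos: [442.5, -160.8, -7.6]
orientation: [-3.142, 0.001, -0.562]
wrist_force: [0.4, -0.4, 0.2]
finger_gap: 68.3
finger_force: 0.0
```

>>> {"name": "jog_arm", "arguments": {"commands": [[[0,0,0,0,0,0,0.4],[0,0,0,0,0,0,0.45],[0,0,0,0,0,0,0.5],[0,0,0,0,0,0,0.56],[0,0,0,0,0,0,0.56]]]}}

```text
time: 13.05
tool_pos: [442.9, -161.1, -7.1]
orientation: [3.142, -0.001, -0.562]
wrist_force: [-0.9, 0.6, 3.4]
finger_gap: 41.2
finger_force: 61.5
```

>>> {"name": "jog_arm", "arguments": {"commands": [[[0,0,0,0,0,0,1],[0,0,0,0,0,0,1],[0,0,15,0,0,0,1],[0,0,35,0,0,0,1],[0,0,54,0,0,0,1],[0,0,54,0,0,0,1]]], "force": 80}}

```text
time: 13.65
tool_pos: [443.7, -161.6, 48.1]
orientation: [3.142, -0.004, -0.562]
wrist_force: [0.7, -0.5, -2.7]
finger_gap: 40.8
finger_force: 81.2
```

>>> {"name": "jog_arm", "arguments": {"commands": [[[2,35,0,0,0,6,1],[4,70,0,0,0,13,1],[6,110,0,0,0,20,1],[8,140,0,0,0,26,1],[8,146,0,0,0,26,1],[8,146,0,0,0,26,1],[8,146,0,0,0,26,1]]]}}

```text
time: 14.35
tool_pos: [450.1, -15.3, 45.8]
orientation: [3.142, 0.001, -0.11]
wrist_force: [0.5, 0.4, -2.4]
finger_gap: 40.9
finger_force: 81.8
```

```bash
sed -i 's/def driver(s,c,nose,base,w=24)/def driver(s,c,nose,base,w=24,z=21)/; s/onz(c,pts,21)/onz(c,pts,z)/; s/onz(c,\[nose\],21)/onz(c,[nose],z)/; s/onz(c,\[base\],21)/onz(c,[base],z)/; s/prof(blk,42)/prof(blk,z+21)/; s/prof(m,21)/prof(m,z)/; s/np.full(len(ts),z)\]/np.full(len(ts),z)]/' h.py
cat >> h.py <<'E'
def held(z,ax=None,f=None,w=24):
    """driver in the hand, axis height z: pose of the pilot axis relative to the tool"""
    st=bot.observe();s=snap('wrist',f);c=cam(s,st);T=st['tool_pos'];y=st['orientation'][2];d=np.array([np.cos(y),np.sin(y)])
    q=proj(c,[[*(T[:2]+162.5*d),z],[*(T[:2]+45*d),z]])
    r=driver(s,c,*q,w=w,z=z);print('tcp',T.round(1),'yaw',np.degrees(y).round(2),'t',round(st['time'],2),'gap',st['finger_gap'].round(1),q.round(0).tolist())
    print({k:np.round(v,1) for k,v in r.items() if v is not None});return r
E
python3 - <<'E'
from h import *
r=held(75,f='h1.png')
e=np.array([637.7,-35.9]);a=np.radians(-6.4);d=np.array([np.cos(a),np.sin(a)]);n=np.array([-d[1],d[0]])
y=np.radians(r['yaw']);p=r['o'];u=np.array([np.cos(y),np.sin(y)])
print('nose rel entry',(r['nose']-e)@d,(r['nose']-e)@n,' lateral at o',(p-e)@n)
E
```

```text
Traceback (most recent call last):
  File "h.py", line 68, in held
    r=driver(s,c,*q,w=w,z=z);print('tcp',T.round(1),'yaw',np.degrees(y).round(2),'t',round(st['time'],2),'gap',st['finger_gap'].round(1),q.round(0).tolist())
                                                                                                               ^^^^^^^^^^^^^^^^^^^^^^
AttributeError: 'float' object has no attribute 'round'
```

```bash
sed -i "s/st\['finger_gap'\].round(1)/round(st['finger_gap'],1)/" h.py
python3 - <<'E'
from h import *
r=held(75,f='h1.png')
e=np.array([637.7,-35.9]);a=np.radians(-6.4);d=np.array([np.cos(a),np.sin(a)]);n=np.array([-d[1],d[0]])
print('nose rel entry',(r['nose']-e)@d,(r['nose']-e)@n,' lateral at o',(r['o']-e)@n)
# nose in scene and side
for k in('scene','side'):
    s=snap(k,k+'h.png');c=cam(s);print(k,proj(c,[[*r['nose'],75],[*(e+d*-60),75],[*e,75]]).round(1).tolist())
a=cv2.imread('pics/h1.png');b=cv2.imread('pics/sceneh.png');q=cv2.imread('pics/sideh.png')
cv2.imwrite('pics/m6.png',np.hstack([cv2.resize(a,(400,300)),np.vstack([cv2.resize(b[220:320,210:370],(400,250)),cv2.resize(q[210:310,270:430],(400,250))])[:300] if 0 else cv2.resize(b[205:325,220:380],(400,300))]))
x=cv2.resize(q[195:285,260:410],(500,300));o=np.zeros((600,800,3),np.uint8);o[:300]=cv2.imread('pics/m6.png');o[300:,:500]=x;cv2.imwrite('pics/m6.png',o)
E
```

```text
tcp [450.3 -15.6  46. ] yaw -6.31 t 14.4 gap 40.8 [[324.0, -176.0], [324.0, 203.0]]
{'yaw': np.float32(-6.3), 'o': array([538. , -25.3], dtype=float32), 'nose': array([564.3, -28.3]), 'grip_from_nose': array([402.8, -10.4]), 'rear_t': array([-161. ,  -58.5]), 't_nose': np.float64(26.5), 'grip_from_black': array([410.2, -11.2]), 'wpx': np.float64(48.5)}
nose rel entry -73.78660220904914 -0.5829992828565347  lateral at o -0.6228428613307067
scene [[313.1, 245.0], [316.0, 248.8], [328.0, 266.2]]
side [[325.7, 233.1], [330.4, 233.1], [350.9, 233.6]]
```

View pics/m6.png

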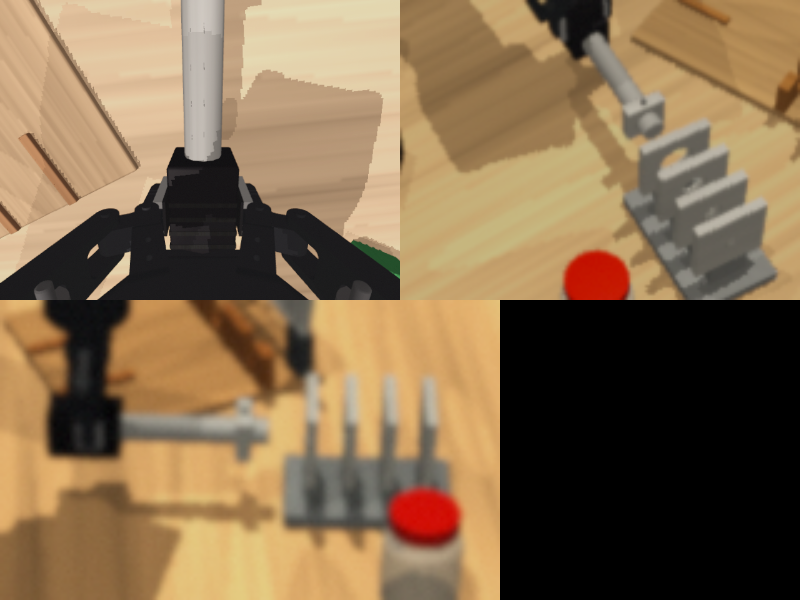

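The driver is held level and nose-on to the gauge: the nose is about 33 mm short of the first ring, aligned laterally to under 1 mm. Pushing.

>>> {"name": "jog_arm", "arguments": {"commands": [[[15,-1.7,0,0,0,0,1],[30,-3.3,0,0,0,0,1],[40,-4.5,0,0,0,0,1],[50,-5.6,0,0,0,0,1],[55,-6.1,0,0,0,0,1],[55,-6.1,0,0,0,0,1]]]}}

```text
time: 15.15
tool_pos: [505.9, -21.2, 46.4]
orientation: [-3.142, 0.0, -0.109]
wrist_force: [-0.5, -0.3, -3.5]
finger_gap: 40.8
finger_force: 81.8
```

>>> {"name": "jog_arm", "arguments": {"commands": [[[8,-0.9,0,0,0,0,1],[16,-1.8,0,0,0,0,1],[24,-2.7,0,0,0,0,1],[24,-2.7,0,0,0,0,1]]]}}

```text
time: 15.55
tool_pos: [530.9, -23.9, 46.6]
orientation: [3.142, -0.001, -0.108]
wrist_force: [0.8, 0.0, -2.2]
finger_gap: 40.2
finger_force: 81.6
```

>>> {"name": "jog_arm", "arguments": {"commands": [[[6,-0.7,0,0,0,0,1],[12,-1.3,0,0,0,0,1],[18,-2,0,0,0,0,1]]]}}

```text
time: 15.85
tool_pos: [547.9, -25.6, 46.5]
orientation: [-3.141, 0.0, -0.109]
wrist_force: [-3.2, 1.2, -3.2]
finger_gap: 41.1
finger_force: 81.9
```

```bash
python3 - <<'E'
from h import *
st=bot.observe();print(st['wrist_force'],st['tool_pos'])
w=snap('wrist')['color'];b=snap('scene')['color'];q=snap('side')['color']
o=np.zeros((600,800,3),np.uint8);o[:300,:400]=cv2.resize(w,(400,300));o[:300,400:]=cv2.resize(b[205:325,220:380],(400,300),interpolation=cv2.INTER_CUBIC)
o[300:,:500]=cv2.resize(q[195:285,260:410],(500,300),interpolation=cv2.INTER_CUBIC);cv2.imwrite('pics/m7.png',o)
E
```

```text
[-3.22696631  1.16637069 -3.16113423] [547.8974475  -25.63764776  46.53219433]
```

View pics/m7.png

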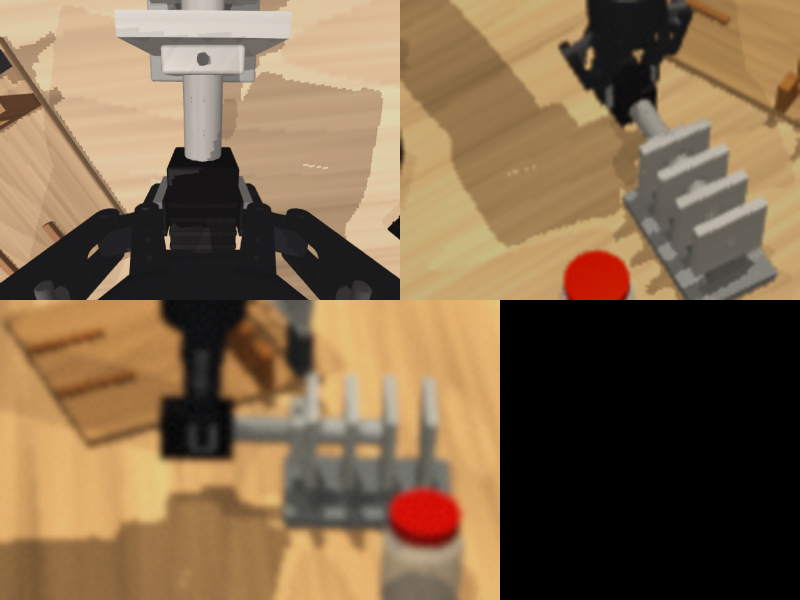

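m7: the pilot passes the first two rings, the collar rides against the first plate, and the nose is near the third plate. I'll keep pushing until it stops.

>>> {"name": "jog_arm", "arguments": {"commands": [[[3,-0.3,0,0,0,0,1],[6,-0.7,0,0,0,0,1],[6,-0.7,0,0,0,0,1]]]}}

```text
time: 16.3
tool_pos: [549.7, -25.6, 45.3]
orientation: [-3.141, 0.01, -0.108]
wrist_force: [-15.6, 2.2, 4.4]
finger_gap: 40.5
finger_force: 82.8
```

>>> {"name": "jog_arm", "arguments": {"commands": [[[2,-0.2,0,0,0,0,1],[4,-0.4,0,0,0,0,1],[4,-0.4,0,0,0,0,1]]]}}

```text
time: 16.6
tool_pos: [549.6, -25.3, 43.5]
orientation: [-3.14, 0.02, -0.109]
wrist_force: [-26.2, 2.1, 6.4]
finger_gap: 40.5
finger_force: 83.2
```

Stopped hard (26 N) at the third ring, which puts the nose 68 mm in: this is the 24 mm driver. The nose is 157 mm ahead of the TCP. Withdrawing and carrying it to the medium slot.

>>> {"name": "jog_arm", "arguments": {"commands": [[[-20,2.2,0,0,0,0,1],[-55,6.1,0,0,0,0,1],[-95,10.6,0,0,0,0,1],[-130,14.5,0,0,0,0,1],[-130,14.5,10,0,0,0,1],[-130,14.5,18,0,0,0,1],[-130,14.5,18,0,0,0,1]]]}}

```text
time: 17.3
tool_pos: [430.7, -13.3, 67.2]
orientation: [3.14, -0.007, -0.109]
wrist_force: [0.1, -0.2, -2.4]
finger_gap: 40.6
finger_force: 82.0
```

>>> {"name": "jog_arm", "arguments": {"commands": [[[5,45,0,0,0,7,1],[10,90,0,0,0,14,1],[15,135,0,0,0,21,1],[21,175,0,0,0,27.6,1],[21,186,0,0,0,27.6,1],[21,186,0,0,0,27.6,1],[21,186,0,0,0,27.6,1],[21,186,0,0,0,27.6,1]]]}}

```text
time: 18.1
tool_pos: [448.9, 172.6, 64.5]
orientation: [3.141, 0.0, 0.371]
wrist_force: [-0.2, 0.8, -2.2]
finger_gap: 41.3
finger_force: 82.5
```

```bash
cat >> h.py <<'E'
O=np.array([536.5,207.]);ra=np.radians(21.25);UX=np.array([np.cos(ra),np.sin(ra)]);UY=np.array([-UX[1],UX[0]])
def rk(p): p=np.asarray(p)[:2]-O; return np.array([p@UX,p@UY])
E
python3 - <<'E'
from h import *
st=bot.observe();r=held(92,f='h2.png')
print('tcp rack',rk(st['tool_pos']).round(1),'axis pt rack',rk(r['o']).round(1),'yaw rel',r['yaw']-21.25)
E
```

```text
tcp [448.9 172.6  64.5] yaw 21.26 t 18.1 gap 41.3 [[325.0, -172.0], [325.0, 202.0]]
{'yaw': np.float32(21.3), 'o': array([527.6, 203.2], dtype=float32), 'nose': array([556.5, 214.4]), 'grip_from_nose': array([405. , 155.5]), 'rear_t': array([-159.,  -56.]), 't_nose': np.float64(31.0), 'grip_from_black': array([409.7, 157.3]), 'wpx': np.float64(48.5)}
tcp rack [-94.1  -0.4] axis pt rack [-9.7 -0.3] yaw rel 0.008659363
```

>>> {"name": "jog_arm", "arguments": {"commands": [[[0,0,-15,0,0,0,1],[0,0,-30,0,0,0,1],[0,0,-42,0,0,0,1],[0,0,-50,0,0,0,1],[0,0,-50,0,0,0,1]]]}}

```text
time: 18.65
tool_pos: [447.7, 173.1, 13.5]
orientation: [-3.141, 0.002, 0.372]
wrist_force: [-0.8, 0.7, -2.4]
finger_gap: 40.7
finger_force: 82.6
```

>>> {"name": "jog_arm", "arguments": {"commands": [[[0,0,-3,0,0,0,1],[0,0,-6,0,0,0,1],[0,0,-9,0,0,0,1],[0,0,-9,0,0,0,1]]]}}

```text
time: 19.05
tool_pos: [448.4, 173.7, 5.4]
orientation: [-3.141, 0.0, 0.373]
wrist_force: [-0.5, -0.3, -3.1]
finger_gap: 40.9
finger_force: 82.6
```

>>> {"name": "jog_arm", "arguments": {"commands": [[[0,0,-2,0,0,0,1],[0,0,-4,0,0,0,1],[0,0,-4,0,0,0,1]]]}}

```text
time: 19.35
tool_pos: [449.5, 173.9, 2.9]
orientation: [3.142, -0.001, 0.373]
wrist_force: [-3.0, 0.3, 7.3]
finger_gap: 40.6
finger_force: 84.1
```

>>> {"name": "jog_arm", "arguments": {"commands": [[[0,0,-1.5,0,0,0,1],[0,0,-3,0,0,0,1],[0,0,-3,0,0,0,1]]]}}

```text
time: 19.65
tool_pos: [449.5, 173.9, 2.9]
orientation: [-3.141, 0.002, 0.374]
wrist_force: [-17.6, -4.8, 39.6]
finger_gap: 40.8
finger_force: 88.1
```

Seated firmly (40 N at TCP height 2.9, as predicted). Releasing.

>>> {"name": "jog_arm", "arguments": {"commands": [[[0,0,4,0,0,0,1],[0,0,4,0,0,0,0.35],[0,0,4,0,0,0,0.35],[0,0,4,0,0,0,0.35],[0,0,40,0,0,0,0.35],[0,0,90,0,0,0,0.2],[0,0,130,0,0,0,0],[0,0,130,0,0,0,0]]]}}

```text
time: 20.45
tool_pos: [453.1, 174.3, 134.8]
orientation: [3.139, -0.012, 0.373]
wrist_force: [0.6, -0.3, -0.5]
finger_gap: 85.5
finger_force: 0.0
```

```bash
python3 - <<'E'
from h import *
st=bot.observe();T=st['tool_pos'];s=snap('wrist','w7.png');c=cam(s,st)
n=np.array([594.8,229.7]);g=n-162.5*UX
q=proj(c,[[*n,31],[*(g+34*UX),31]]);print(q)
r=driver(s,c,*q,z=31);print(T,{k:np.round(v,1) for k,v in r.items()},'nose rack',rk(r['nose']),'axis',rk(r['o']),'grip',rk(r['grip_from_black']))
# other two drivers, scene blobs
b=snap('scene')['color'];m=(b.max(2)<50).astype(np.uint8);m[:, 260:]=0
nl,_,S,C=cv2.connectedComponentsWithStats(m)
for i in range(1,nl):
    if 150<S[i,4]<1500: print(S[i],C[i].round(1))
E
```

```text
[[324.60768781  10.04563662]
 [324.1326108  197.14727948]]
[453.10264821 174.34717163 134.77035085] {'yaw': np.float32(21.0), 'o': array([517.1, 200.5], dtype=float32), 'nose': array([598.3, 231.7]), 'grip_from_nose': array([446.6, 173.5]), 'rear_t': array([-109.,  -45.]), 't_nose': np.float64(87.0), 'grip_from_black': array([445.7, 173.1]), 'wpx': np.float64(33.0)} nose rack [66.55593532  0.63668895] axis [-20.4432731    1.00752567] grip [-96.94257706   1.33360623]
[171  60  61  44 595] [191.3  86.6]
[  0 245  22  47 736] [  9.7 267.8]
[200 256  21  30 402] [210.3 268.1]
[163 277  23  30 492] [174.7 290.6]
```

>>> {"name": "jog_arm", "arguments": {"commands": [[[0,-443,20,0,0,-62.3,0.2],[0,-443,20,0,0,-62.3,0.2],[0,-443,20,0,0,-62.3,0.2],[0,-443,20,0,0,-62.3,0.2],[0,-443,20,0,0,-62.3,0.2],[0,-443,20,0,0,-62.3,0.2],[0,-443,20,0,0,-62.3,0.2],[0,-443,20,0,0,-62.3,0.2]]]}}

```text
time: 21.35
tool_pos: [447.0, -227.1, 144.1]
orientation: [-3.141, 0.004, -0.718]
wrist_force: [0.8, 0.2, 0.5]
finger_gap: 68.3
finger_force: 0.0
```

>>> {"name": "jog_arm", "arguments": {"commands": [[[0,-4,0,0,0,0,0.2],[0,-4,0,0,0,0,0.2],[0,-4,0,0,0,0,0.2],[0,-4,0,0,0,0,0.2]]]}}

```text
time: 21.75
tool_pos: [448.2, -228.2, 145.5]
orientation: [-3.141, 0.002, -0.712]
wrist_force: [1.1, -0.3, -0.4]
finger_gap: 68.0
finger_force: 0.0
```

```bash
python3 -c "
from h import *
look(451,-268,-41)"
```

```text
tcp [ 448.2 -228.2  145.5] yaw -40.82 t 21.75
{'yaw': np.float32(-41.1), 'o': array([ 517.4, -325.4], dtype=float32), 'nose': array([ 552.8, -356.3]), 'grip_from_nose': array([ 430.4, -249.4]), 'rear_t': array([-125.5,  -61.5]), 't_nose': np.float64(47.0), 'grip_from_black': array([ 447.4, -264.2]), 'wpx': np.float64(41.0)}
```

>>> {"name": "jog_arm", "arguments": {"commands": [[[4,-41,0,0,0,0,0.2],[4,-41,-40,0,0,0,0.2],[4,-41,-85,0,0,0,0.2],[4,-41,-115,0,0,0,0.2],[4,-41,-115,0,0,0,0.2],[4,-41,-115,0,0,0,0.2]]]}}

```text
time: 22.4
tool_pos: [453.0, -270.4, 32.1]
orientation: [-3.142, 0.0, -0.713]
wrist_force: [0.4, -0.1, 0.3]
finger_gap: 68.3
finger_force: 0.0
```

>>> {"name": "jog_arm", "arguments": {"commands": [[[0,1,-15,0,0,0,0.2],[0,1,-28,0,0,0,0.2],[0,1,-38.5,0,0,0,0.2],[0,1,-38.5,0,0,0,0.2],[0,1,-38.5,0,0,0,0.2]]]}}

```text
time: 22.9
tool_pos: [452.5, -269.9, -7.1]
orientation: [-3.142, 0.001, -0.714]
wrist_force: [0.1, 0.1, -0.3]
finger_gap: 68.2
finger_force: 0.0
```

>>> {"name": "jog_arm", "arguments": {"commands": [[[0,0,0,0,0,0,0.4],[0,0,0,0,0,0,0.45],[0,0,0,0,0,0,0.5],[0,0,0,0,0,0,0.6],[0,0,0,0,0,0,1],[0,0,0,0,0,0,1],[0,0,0,0,0,0,1]]]}}

```text
time: 23.6
tool_pos: [453.2, -270.3, -6.0]
orientation: [-3.142, -0.001, -0.714]
wrist_force: [-0.1, 0.7, 4.7]
finger_gap: 41.2
finger_force: 81.4
```

>>> {"name": "jog_arm", "arguments": {"commands": [[[0,0,15,0,0,0,1],[0,0,35,0,0,0,1],[0,0,53.5,0,0,0,1],[0,0,53.5,0,0,0,1]]]}}

```text
time: 24.0
tool_pos: [454.0, -271.2, 49.4]
orientation: [3.141, -0.005, -0.714]
wrist_force: [0.6, -0.5, -2.7]
finger_gap: 40.6
finger_force: 81.2
```

>>> {"name": "jog_arm", "arguments": {"commands": [[[0,40,0,0,0,5,1],[0,80,0,0,0,11,1],[-1,125,0,0,0,18,1],[-2,170,0,0,0,25,1],[-3,215,0,0,0,31,1],[-3,255,0,0,0,34.5,1],[-3,255,0,0,0,34.5,1],[-3,255,0,0,0,34.5,1]]]}}

```text
time: 24.8
tool_pos: [448.7, -14.0, 45.8]
orientation: [3.142, 0.002, -0.11]
wrist_force: [-0.2, -0.1, -2.8]
finger_gap: 40.9
finger_force: 82.1
```

```bash
cat >> h.py <<'E'
def gcheck(z=75,w=30):
    r=held(z,w=w);e=np.array([637.7,-35.9]);a=np.radians(-6.4);d=np.array([np.cos(a),np.sin(a)]);n=np.array([-d[1],d[0]])
    T=bot.observe()['tool_pos'][:2]
    print('lateral at o',(r['o']-e)@n,'yaw rel',r['yaw']+6.4,'tcp along/lat',(T-e)@d,(T-e)@n)
E
python3 -c "
from h import *
gcheck()"
```

```text
tcp [448.7 -14.   45.8] yaw -6.32 t 24.8 gap 40.9 [[324.0, -177.0], [324.0, 203.0]]
{'yaw': np.float32(-6.3), 'o': array([529.6, -22.9], dtype=float32), 'nose': array([562.9, -26.6]), 'grip_from_nose': array([401.4,  -8.8]), 'rear_t': array([-154.,  -55.]), 't_nose': np.float64(33.5), 'grip_from_black': array([408.8,  -9.6]), 'wpx': np.float64(60.5)}
lateral at o 0.8193366367690249 yaw rel 0.08361006 tcp along/lat -189.73720513215642 -0.14752678924181595
```

>>> {"name": "jog_arm", "arguments": {"commands": [[[12,-2,1,0,0,0,1],[25,-3.4,1,0,0,0,1],[38,-4.8,1,0,0,0,1],[45,-5.6,1,0,0,0,1],[45,-5.6,1,0,0,0,1]]]}}

```text
time: 25.35
tool_pos: [495.9, -21.7, 47.8]
orientation: [3.141, -0.001, -0.114]
wrist_force: [-0.3, -0.4, -3.0]
finger_gap: 40.5
finger_force: 82.1
```

>>> {"name": "jog_arm", "arguments": {"commands": [[[6,-0.7,0,0,0,0,1],[12,-1.3,0,0,0,0,1],[16,-1.8,0,0,0,0,1],[16,-1.8,0,0,0,0,1]]]}}

```text
time: 25.75
tool_pos: [510.6, -22.4, 47.4]
orientation: [3.142, 0.001, -0.112]
wrist_force: [-1.1, -0.0, -3.5]
finger_gap: 40.9
finger_force: 82.1
```

>>> {"name": "jog_arm", "arguments": {"commands": [[[3,-0.3,0,0,0,0,1],[6,-0.7,0,0,0,0,1],[9,-1,0,0,0,0,1],[9,-1,0,0,0,0,1]]]}}

```text
time: 26.15
tool_pos: [518.6, -23.1, 47.1]
orientation: [-3.141, 0.003, -0.112]
wrist_force: [-7.1, -1.6, -1.0]
finger_gap: 40.6
finger_force: 82.4
```

>>> {"name": "jog_arm", "arguments": {"commands": [[[2,-0.2,0,0,0,0,1],[4,-0.4,0,0,0,0,1],[4,-0.4,0,0,0,0,1]]]}}

```text
time: 26.45
tool_pos: [518.3, -22.4, 45.7]
orientation: [-3.14, 0.014, -0.112]
wrist_force: [-21.7, 2.4, 6.4]
finger_gap: 40.8
finger_force: 83.3
```

Stopped (22 N) at the second ring, so this is the 32 mm driver, with the nose 154 mm ahead of the TCP. On to the large slot.

>>> {"name": "jog_arm", "arguments": {"commands": [[[-15,1.7,0,0,0,0,1],[-45,5,0,0,0,0,1],[-80,8.9,0,0,0,0,1],[-105,11.7,10,0,0,0,1],[-105,11.7,22,0,0,0,1],[-105,11.7,22,0,0,0,1]]]}}

```text
time: 27.05
tool_pos: [421.4, -12.7, 72.2]
orientation: [3.14, -0.007, -0.112]
wrist_force: [0.6, 0.3, -3.1]
finger_gap: 40.7
finger_force: 82.1
```

>>> {"name": "jog_arm", "arguments": {"commands": [[[0,40,0,0,0,6,1],[2,85,0,0,0,12,1],[3,130,0,0,0,18,1],[4,175,0,0,0,24,1],[4,220,0,0,0,27.6,1],[4,260,0,0,0,27.6,1],[4,260,0,0,0,27.6,1],[4,260,0,0,0,27.6,1]]]}}

```text
time: 27.85
tool_pos: [423.8, 249.2, 69.8]
orientation: [3.141, -0.002, 0.372]
wrist_force: [-0.2, 0.1, -2.6]
finger_gap: 40.6
finger_force: 82.9
```

```bash
cat >> h.py <<'E'
def rcheck(z,w=30):
    r=held(z,w=w);st=bot.observe();print('tcp rack',rk(st['tool_pos']).round(1),'axis pt rack',rk(r['o']).round(1),'yaw rel',r['yaw']-21.25)
E
python3 -c "
from h import *
rcheck(94)"
```

```text
tcp [423.8 249.2  69.8] yaw 21.3 t 27.85 gap 40.6 [[325.0, -163.0], [325.0, 200.0]]
{'yaw': np.float32(21.3), 'o': array([508.7, 282.3], dtype=float32), 'nose': array([532.4, 291.6]), 'grip_from_nose': array([381. , 232.5]), 'rear_t': array([-169.5,  -67.5]), 't_nose': np.float64(25.5), 'grip_from_black': array([381. , 232.5]), 'wpx': np.float64(60.5)}
tcp rack [-90.3  79.4] axis pt rack [ 1.3 80.3] yaw rel 0.05249405
```

>>> {"name": "jog_arm", "arguments": {"commands": [[[-1,-0.5,-15,0,0,0,1],[-1,-0.5,-30,0,0,0,1],[-1,-0.5,-45,0,0,0,1],[-1,-0.5,-55,0,0,0,1],[-1,-0.5,-55,0,0,0,1]]]}}

```text
time: 28.4
tool_pos: [421.1, 246.6, 13.5]
orientation: [-3.141, 0.002, 0.368]
wrist_force: [-1.5, 1.0, -2.8]
finger_gap: 40.8
finger_force: 82.8
```

>>> {"name": "jog_arm", "arguments": {"commands": [[[0,0,-4,0,0,0,1],[0,0,-8,0,0,0,1],[0,0,-10,0,0,0,1],[0,0,-10,0,0,0,1]]]}}

```text
time: 28.8
tool_pos: [421.5, 247.3, 4.5]
orientation: [3.141, 0.0, 0.369]
wrist_force: [-0.1, -0.4, -3.0]
finger_gap: 41.0
finger_force: 82.8
```

>>> {"name": "jog_arm", "arguments": {"commands": [[[0,0,-1.5,0,0,0,1],[0,0,-3,0,0,0,1],[0,0,-3,0,0,0,1]]]}}

```text
time: 29.1
tool_pos: [422.1, 247.6, 3.9]
orientation: [3.141, 0.002, 0.37]
wrist_force: [-7.5, -3.7, 18.7]
finger_gap: 40.9
finger_force: 85.4
```

Seated (19 N). Releasing and heading for the thin one.

>>> {"name": "jog_arm", "arguments": {"commands": [[[0,0,3,0,0,0,1],[0,0,3,0,0,0,0.35],[0,0,3,0,0,0,0.35],[0,0,3,0,0,0,0.35],[0,0,40,0,0,0,0.35],[0,0,90,0,0,0,0.2],[0,0,140,0,0,0,0.2],[0,0,140,0,0,0,0.2]]]}}

```text
time: 29.9
tool_pos: [426.8, 249.2, 149.5]
orientation: [3.141, -0.015, 0.37]
wrist_force: [0.5, 0.5, 0.5]
finger_gap: 68.4
finger_force: 0.0
```

>>> {"name": "jog_arm", "arguments": {"commands": [[[20,-350,20,0,0,-40,0.2],[20,-350,20,0,0,-40,0.2],[20,-350,20,0,0,-40,0.2],[20,-350,20,0,0,-40,0.2],[20,-350,20,0,0,-40,0.2],[20,-350,20,0,0,-40,0.2],[20,-350,20,0,0,-40,0.2]]]}}

```text
time: 30.6
tool_pos: [441.3, -103.5, 161.4]
orientation: [-3.142, -0.001, -0.329]
wrist_force: [0.9, 0.1, 0.2]
finger_gap: 68.3
finger_force: 0.0
```

>>> {"name": "jog_arm", "arguments": {"commands": [[[17,-269,0,0,0,-22,0.2],[17,-269,0,0,0,-22,0.2],[17,-269,0,0,0,-22,0.2],[17,-269,0,0,0,-22,0.2],[17,-269,0,0,0,-22,0.2],[17,-269,0,0,0,-22,0.2],[17,-269,0,0,0,-22,0.2],[17,-269,0,0,0,-22,0.2]]]}}

```text
time: 31.4
tool_pos: [458.2, -369.9, 160.7]
orientation: [-3.141, 0.002, -0.713]
wrist_force: [0.9, 0.6, 0.1]
finger_gap: 68.3
finger_force: 0.0
```

```bash
python3 - <<'E'
from h import *
look(457,-370,-40.6,'w8.png')
b=snap('scene')['color'];m=(b.max(2)<50).astype(np.uint8)
nl,_,S,C=cv2.connectedComponentsWithStats(m)
for i in range(1,nl):
    if 80<S[i,4]<1500 and S[i,1]>120: print(S[i],C[i].round(1))
E
```

```text
tcp [ 458.2 -369.9  160.7] yaw -40.86 t 31.4
{'yaw': np.float32(-47.8), 'o': array([ 541.3, -422.3], dtype=float32), 'nose': array([ 589. , -474.9]), 'grip_from_nose': array([ 479.9, -354.5]), 'rear_t': array([-114.5,  -56. ]), 't_nose': np.float64(71.0), 'grip_from_black': array([ 486.3, -361.5]), 'wpx': np.float64(9.0)}
[335 166  39  42 816] [352.9 186.2]
[  0 245  22  47 721] [  9.7 267.9]
[ 518  250   67   87 1195] [546.1 297. ]
[175 283  27  32 526] [188.3 297.7]
```

The thin driver was knocked aside. Remeasuring.

```bash
python3 - <<'E'
from h import *
g,y=(480,-356),-46
for i in range(3):
    r=look(*g,y); g=r['grip_from_black'];y=float(r['yaw'])
cv2.imwrite('pics/w9.png',snap('wrist')['color'])
for k in('scene','side'):
    s=snap(k);c=cam(s);d=np.array([np.cos(np.radians(y)),np.sin(np.radians(y))]);print(k,proj(c,[[*g,21],[*(g+162.5*d),21]]).round(1).tolist())
E
```

```text
tcp [ 458.5 -369.   161. ] yaw -40.76 t 31.5
{'yaw': np.float32(-53.3), 'o': array([ 540.5, -415.1], dtype=float32), 'nose': array([ 586.9, -477.2]), 'grip_from_nose': array([ 489.7, -347. ]), 'rear_t': array([-107. ,  -50.5]), 't_nose': np.float64(77.5), 'grip_from_black': array([ 496. , -355.4]), 'wpx': np.float64(19.2)}
tcp [ 458.6 -368.9  161.3] yaw -40.75 t 31.55
{'yaw': np.float32(-53.3), 'o': array([ 544.4, -420.4], dtype=float32), 'nose': array([ 587.1, -477.7]), 'grip_from_nose': array([ 490.1, -347.4]), 'rear_t': array([-113.5,  -57. ]), 't_nose': np.float64(71.5), 'grip_from_black': array([ 496. , -355.4]), 'wpx': np.float64(19.5)}
tcp [ 458.7 -369.   161.4] yaw -40.74 t 31.6
{'yaw': np.float32(-53.3), 'o': array([ 541.7, -416.8], dtype=float32), 'nose': array([ 587.1, -477.8]), 'grip_from_nose': array([ 490. , -347.4]), 'rear_t': array([-109.,  -53.]), 't_nose': np.float64(76.0), 'grip_from_black': array([ 496. , -355.4]), 'wpx': np.float64(19.5)}
scene [[186.3, 301.1], [155.1, 358.5]]
side [[308.8, 328.5], [352.6, 366.5]]
```

View pics/w9.png

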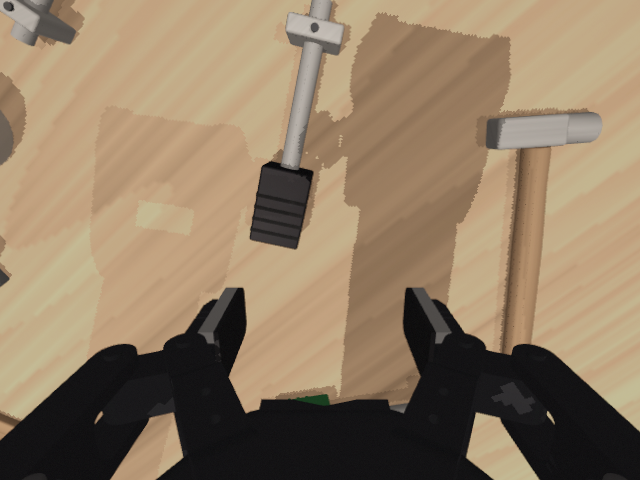

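w9: the thin driver's grip is at (280,205) with the collar at (315,32), turned to about -53°. Moving onto it.

>>> {"name": "jog_arm", "arguments": {"commands": [[[20,7,0,0,0,-8,0.2],[37,14.5,-20,0,0,-12.5,0.2],[37,14.5,-60,0,0,-12.5,0.2],[37,14.5,-100,0,0,-12.5,0.2],[37,14.5,-130,0,0,-12.5,0.2],[37,14.5,-130,0,0,-12.5,0.2],[37,14.5,-130,0,0,-12.5,0.2]]]}}

```text
time: 32.5
tool_pos: [495.8, -355.9, 32.1]
orientation: [-3.142, -0.0, -0.931]
wrist_force: [0.3, -0.0, 0.3]
finger_gap: 68.4
finger_force: 0.0
```

```bash
python3 -c "
from h import *
look(492,-350,-53.3)"
```

```text
tcp [ 495.8 -355.9   32.1] yaw -53.32 t 32.5
{'yaw': np.float32(-53.1), 'o': array([ 541.7, -416.7], dtype=float32), 'nose': array([ 572.7, -457.9]), 'grip_from_nose': array([ 475.1, -328. ]), 'rear_t': array([-200.,  -50.]), 't_nose': np.float64(51.5), 'grip_from_black': array([ 441.2, -282.8]), 'wpx': np.float64(34.0)}
```

>>> {"name": "jog_arm", "arguments": {"commands": [[[0,0,-15,0,0,0,0.2],[0,0,-28,0,0,0,0.2],[0,0,-39,0,0,0,0.2],[0,0,-39,0,0,0,0.2],[0,0,-39,0,0,0,0.2]]]}}

```text
time: 33.05
tool_pos: [495.3, -355.6, -8.0]
orientation: [3.141, 0.001, -0.931]
wrist_force: [-0.2, 0.4, 0.4]
finger_gap: 68.5
finger_force: 0.0
```

>>> {"name": "jog_arm", "arguments": {"commands": [[[0,0,0,0,0,0,0.4],[0,0,0,0,0,0,0.45],[0,0,0,0,0,0,0.5],[0,0,0,0,0,0,0.6],[0,0,0,0,0,0,1],[0,0,0,0,0,0,1],[0,0,0,0,0,0,1]]]}}

```text
time: 33.75
tool_pos: [496.1, -356.4, -6.5]
orientation: [-3.141, -0.001, -0.931]
wrist_force: [-0.7, 0.9, 5.7]
finger_gap: 40.6
finger_force: 81.5
```

>>> {"name": "jog_arm", "arguments": {"commands": [[[0,0,15,0,0,0,1],[0,0,35,0,0,0,1],[0,0,53.5,0,0,0,1],[0,0,53.5,0,0,0,1]]]}}

```text
time: 34.15
tool_pos: [496.9, -357.3, 49.1]
orientation: [-3.141, -0.005, -0.931]
wrist_force: [0.7, -1.7, -1.8]
finger_gap: 40.8
finger_force: 81.0
```

>>> {"name": "jog_arm", "arguments": {"commands": [[[-7,45,0,0,0,7,1],[-13,90,0,0,0,14,1],[-19,135,0,0,0,21,1],[-25,180,0,0,0,28,1],[-32,225,0,0,0,35,1],[-38,270,0,0,0,42,1],[-44,315,0,0,0,46.9,1],[-47,342,0,0,0,46.9,1]]]}}

```text
time: 34.95
tool_pos: [446.2, -11.0, 44.8]
orientation: [-3.141, 0.003, -0.109]
wrist_force: [0.5, 0.3, -2.6]
finger_gap: 40.8
finger_force: 81.3
```

>>> {"name": "jog_arm", "arguments": {"commands": [[[0,0,0,0,0,0,1],[0,0,0,0,0,0,1],[0,0,0,0,0,0,1]]]}}

```text
time: 35.25
tool_pos: [448.6, -14.5, 45.9]
orientation: [3.141, 0.0, -0.113]
wrist_force: [0.2, 0.3, -2.5]
finger_gap: 41.0
finger_force: 81.4
```

```bash
python3 -c "
from h import *
gcheck();gcheck()"
```

```text
tcp [448.6 -14.5  45.9] yaw -6.47 t 35.25 gap 41.0 [[324.0, -177.0], [324.0, 203.0]]
{'yaw': np.float32(-6.3), 'o': array([529.9, -24.3], dtype=float32), 'nose': array([562.7, -28. ]), 'grip_from_nose': array([401.2, -10. ]), 'rear_t': array([-154.5,  -54.5]), 't_nose': np.float64(33.0), 'grip_from_black': array([408.7, -10.9]), 'wpx': np.float64(49.0)}
lateral at o -0.5003066390959194 yaw rel 0.06652546 tcp along/lat -190.20546344838564 -0.03073610144172889
tcp [448.7 -14.7  45.9] yaw -6.5 t 35.3 gap 40.8 [[324.0, -176.0], [324.0, 203.0]]
{'yaw': np.float32(-6.0), 'o': array([529.4, -24.5], dtype=float32), 'nose': array([562.7, -28. ]), 'grip_from_nose': array([401.1, -11. ]), 'rear_t': array([-154.,  -54.]), 't_nose': np.float64(33.5), 'grip_from_black': array([408.6, -11.7]), 'wpx': np.float64(48.0)}
lateral at o -0.7444472867733722 yaw rel 0.36963892 tcp along/lat -190.16667403092785 -0.09174006107097199
```

>>> {"name": "jog_arm", "arguments": {"commands": [[[14,-1.6,1,0,0,0,1],[28,-3.1,1,0,0,0,1],[42,-4.7,1,0,0,0,1],[56,-6.2,1,0,0,0,1],[70,-7.8,1,0,0,0,1],[70,-7.8,1,0,0,0,1]]]}}

```text
time: 35.95
tool_pos: [519.6, -22.8, 47.0]
orientation: [3.142, -0.0, -0.114]
wrist_force: [-0.5, 0.3, -1.7]
finger_gap: 40.6
finger_force: 81.4
```

>>> {"name": "jog_arm", "arguments": {"commands": [[[8,-0.9,0,0,0,0,1],[16,-1.8,0,0,0,0,1],[24,-2.7,0,0,0,0,1],[30,-3.3,0,0,0,0,1],[30,-3.3,0,0,0,0,1]]]}}

```text
time: 36.45
tool_pos: [549.5, -25.1, 47.1]
orientation: [-3.141, -0.001, -0.112]
wrist_force: [-1.4, 0.2, -2.1]
finger_gap: 40.8
finger_force: 81.4
```

>>> {"name": "jog_arm", "arguments": {"commands": [[[7,-0.8,0,0,0,0,1],[14,-1.6,0,0,0,0,1],[20,-2.2,0,0,0,0,1],[20,-2.2,0,0,0,0,1]]]}}

```text
time: 36.85
tool_pos: [569.9, -27.3, 47.3]
orientation: [3.142, -0.002, -0.112]
wrist_force: [-0.7, 0.4, -1.8]
finger_gap: 40.2
finger_force: 81.4
```

Past the third ring plane (depth about 89). Now to the stop.

>>> {"name": "jog_arm", "arguments": {"commands": [[[4,-0.4,0,0,0,0,1],[8,-0.9,0,0,0,0,1],[11,-1.2,0,0,0,0,1],[11,-1.2,0,0,0,0,1]]]}}

```text
time: 37.25
tool_pos: [580.3, -28.5, 47.2]
orientation: [-3.142, -0.001, -0.112]
wrist_force: [-0.3, 0.5, -1.9]
finger_gap: 41.0
finger_force: 81.6
```

>>> {"name": "jog_arm", "arguments": {"commands": [[[3,-0.3,0,0,0,0,1],[6,-0.7,0,0,0,0,1],[6,-0.7,0,0,0,0,1]]]}}

```text
time: 37.55
tool_pos: [586.1, -29.1, 47.1]
orientation: [-3.142, -0.001, -0.112]
wrist_force: [-1.2, 1.5, -1.0]
finger_gap: 40.8
finger_force: 81.6
```

>>> {"name": "jog_arm", "arguments": {"commands": [[[2,-0.2,0,0,0,0,1],[4,-0.4,0,0,0,0,1],[4,-0.4,0,0,0,0,1]]]}}

```text
time: 37.85
tool_pos: [587.7, -29.2, 46.3]
orientation: [-3.142, 0.005, -0.112]
wrist_force: [-9.7, 0.7, 0.5]
finger_gap: 40.8
finger_force: 82.0
```

>>> {"name": "jog_arm", "arguments": {"commands": [[[2,-0.2,0,0,0,0,1],[4,-0.4,0,0,0,0,1],[4,-0.4,0,0,0,0,1]]]}}

```text
time: 38.15
tool_pos: [587.5, -28.9, 44.9]
orientation: [-3.141, 0.016, -0.111]
wrist_force: [-23.2, 1.4, 7.5]
finger_gap: 40.6
finger_force: 82.7
```

Stopped (23 N) at the fourth ring, so this is the 16 mm driver, with the nose 152.5 mm ahead of the TCP. On to the small slot.

>>> {"name": "jog_arm", "arguments": {"commands": [[[-15,1.7,0,0,0,0,1],[-50,5.6,0,0,0,0,1],[-90,10,0,0,0,0,1],[-130,14.5,0,0,0,0,1],[-160,17.8,8,0,0,0,1],[-160,17.8,22,0,0,0,1],[-160,17.8,22,0,0,0,1]]]}}

```text
time: 38.85
tool_pos: [435.6, -12.8, 71.2]
orientation: [3.14, -0.007, -0.112]
wrist_force: [0.4, -0.5, -1.9]
finger_gap: 40.7
finger_force: 81.7
```

>>> {"name": "jog_arm", "arguments": {"commands": [[[5,35,0,0,0,8,1],[18,70,0,0,0,16,1],[35,100,0,0,0,24,1],[48,113,0,0,0,27.7,1],[48,113,0,0,0,27.7,1],[48,113,0,0,0,27.7,1],[48,113,0,0,0,27.7,1]]]}}

```text
time: 39.55
tool_pos: [481.5, 100.3, 68.8]
orientation: [3.142, 0.0, 0.37]
wrist_force: [-0.7, 0.7, -1.7]
finger_gap: 40.5
finger_force: 82.0
```

```bash
python3 -c "
from h import *
rcheck(94,20);rcheck(94,20)"
```

```text
tcp [481.5 100.3  68.8] yaw 21.19 t 39.55 gap 40.5 [[325.0, -166.0], [325.0, 201.0]]
{'yaw': np.float32(21.2), 'o': array([565.3, 132.8], dtype=float32), 'nose': array([589.6, 142.2]), 'grip_from_nose': array([438. ,  83.5]), 'rear_t': array([-167.,  -64.]), 't_nose': np.float64(26.0), 'grip_from_black': array([439.9,  84.2]), 'wpx': np.float64(40.5)}
tcp rack [-90.1 -79.5] axis pt rack [ -0.  -79.6] yaw rel -0.055137634
tcp [481.4 100.3  68.8] yaw 21.19 t 39.6 gap 40.8 [[325.0, -166.0], [325.0, 201.0]]
{'yaw': np.float32(21.2), 'o': array([562.4, 131.7], dtype=float32), 'nose': array([589.5, 142.2]), 'grip_from_nose': array([437.9,  83.4]), 'rear_t': array([-164.5,  -61. ]), 't_nose': np.float64(29.0), 'grip_from_black': array([439.3,  84. ]), 'wpx': np.float64(40.5)}
tcp rack [-90.1 -79.5] axis pt rack [ -3.1 -79.6] yaw rel -0.063632965
```

>>> {"name": "jog_arm", "arguments": {"commands": [[[0,-0.5,-15,0,0,0,1],[0,-0.5,-30,0,0,0,1],[0,-0.5,-45,0,0,0,1],[0,-0.5,-54,0,0,0,1],[0,-0.5,-54,0,0,0,1]]]}}

```text
time: 40.15
tool_pos: [480.3, 100.0, 13.9]
orientation: [-3.141, 0.003, 0.37]
wrist_force: [-0.3, -0.3, -1.9]
finger_gap: 40.7
finger_force: 82.0
```

>>> {"name": "jog_arm", "arguments": {"commands": [[[0,0,-4,0,0,0,1],[0,0,-8,0,0,0,1],[0,0,-10,0,0,0,1],[0,0,-10,0,0,0,1]]]}}

```text
time: 40.55
tool_pos: [481.5, 100.4, 5.0]
orientation: [-3.142, 0.0, 0.371]
wrist_force: [0.5, -0.0, -2.7]
finger_gap: 40.6
finger_force: 82.0
```

>>> {"name": "jog_arm", "arguments": {"commands": [[[0,0,-1.5,0,0,0,1],[0,0,-3,0,0,0,1],[0,0,-3,0,0,0,1]]]}}

```text
time: 40.85
tool_pos: [482.3, 100.5, 3.4]
orientation: [3.142, -0.0, 0.372]
wrist_force: [-1.8, 0.1, 8.4]
finger_gap: 40.8
finger_force: 83.3
```

>>> {"name": "jog_arm", "arguments": {"commands": [[[0,0,-2,0,0,0,1],[0,0,-2,0,0,0,1]]]}}

```text
time: 41.05
tool_pos: [482.3, 100.5, 3.4]
orientation: [-3.141, 0.002, 0.372]
wrist_force: [-13.2, -0.0, 27.4]
finger_gap: 40.8
finger_force: 85.9
```

>>> {"name": "jog_arm", "arguments": {"commands": [[[0,0,3,0,0,0,1],[0,0,3,0,0,0,0.35],[0,0,3,0,0,0,0.35],[0,0,3,0,0,0,0.35],[0,0,40,0,0,0,0.35],[0,0,90,0,0,0,0.2],[0,0,140,0,0,0,1],[0,0,200,0,0,0,1]]]}}

```text
time: 41.85
tool_pos: [481.0, 100.4, 191.6]
orientation: [-3.141, 0.0, 0.371]
wrist_force: [1.7, -0.6, -0.3]
finger_gap: 40.2
finger_force: 0.0
```

>>> {"name": "jog_arm", "arguments": {"commands": [[[90,125,45,0,0,0,1],[90,125,45,0,0,0,1],[90,125,45,0,0,0,1],[90,125,45,0,0,0,1],[90,125,45,0,0,0,1],[90,125,45,0,0,0,1]]]}}

```text
time: 42.45
tool_pos: [570.7, 224.7, 233.8]
orientation: [-3.142, 0.002, 0.371]
wrist_force: [-0.3, 1.2, -0.3]
finger_gap: 0.0
finger_force: 0.0
```

```bash
python3 - <<'E'
from h import *
import pickle
st=bot.observe();print(st['tool_pos'],st['orientation']);s=snap('wrist','w10.png');pickle.dump(cam(s,st),open('w10.pkl','wb'))
b=snap('scene')['color'];q=snap('side')['color']
o=np.zeros((600,800,3),np.uint8);o[:350,:467]=cv2.resize(s['color'],(467,350),interpolation=cv2.INTER_AREA)
o[:260,470:800]=cv2.resize(b[150:280,300:465],(330,260),interpolation=cv2.INTER_CUBIC)
o[352:600,:440]=cv2.resize(q[145:245,250:427],(440,248),interpolation=cv2.INTER_CUBIC);cv2.imwrite('pics/m8.png',o)
E
```

```text
[570.68338019 224.72162762 233.81072172] [-3.14150365e+00  2.34220355e-03  3.71042116e-01]
```

View pics/m8.png

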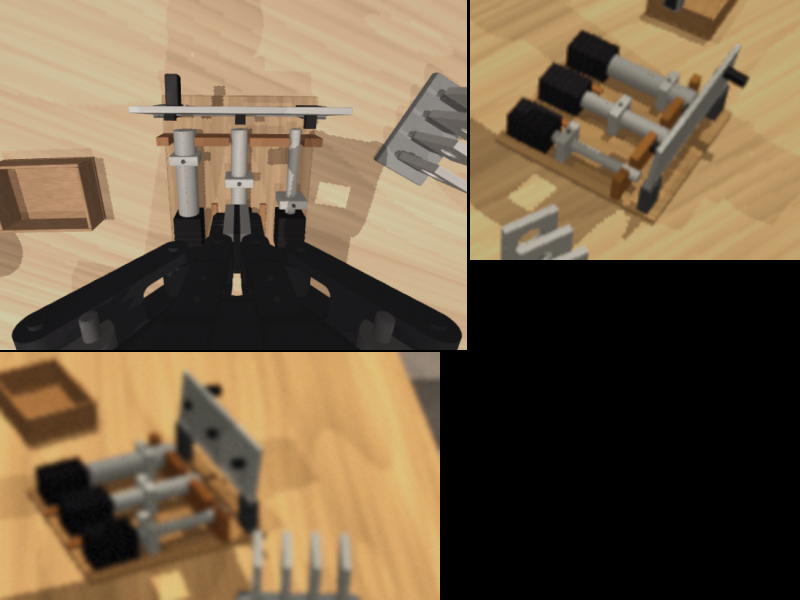

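m8 shows all three noses in their matching notches and past the wall, with the collars at different marks and the keeper still open. That was my last picture. Each driver was pressed home with 19–40 N at the same height. Working out the keeper numerically.

```bash
python3 - <<'E'
from h import *
import pickle
c3=pickle.load(open('w3.pkl','rb'));c10=pickle.load(open('w10.pkl','rb'))
R=lambda L:[(195+(x-375)/1.7-.2,125+y/1.7-.2) for x,y in L]
for z in (132,137): print('edge w3',z,[rk(p).round(1) for p in onz(c3,R([(570,65),(570,79),(375,65),(793,72)]),z)],'w10',[rk(p).round(1) for p in onz(c10,[(240/.7297,107/.7297),(240/.7297,113/.7297)],z)])
print('clevis z60',[rk(p).round(1) for p in onz(c3,R([(723,57),(723,105),(563,97)]),60)])
print('post tip z~124',[rk(p).round(1) for p in onz(c10,[(173/.7297,74/.7297)],124)])
print('post tip w3',[rk(p).round(1) for p in onz(c3,[(220,122)],124)])
# nose tips & wall
print('noses',[rk(p).round(1) for p in onz(c10,np.array([(186,129),(240,129),(295,129)])/.7297,31)])
print('board far', [rk(p).round(1) for p in onz(c3,R([(740,36)]),10)])
E
```

```text
edge w3 132 [array([98. , -4.8]), array([91.3, -4.7]), array([97.4, 89.7]), array([  95.6, -112.9])] w10 [array([98.6,  1.1]), array([92.6,  1.1])]
edge w3 137 [array([98.4, -5. ]), array([91.8, -4.9]), array([97.9, 87.9]), array([  96.1, -111.3])] w10 [array([98.8,  1.2]), array([93. ,  1.2])]
clevis z60 [array([ 97. , -93.6]), array([ 68.1, -95.6]), array([72.2,  2.6])]
post tip z~124 [array([130.6,  68.6])]
post tip w3 [array([130. ,  68.7])]
noses [array([63.2, 76.9]), array([63.2, -0.3]), array([ 63.4, -78.9])]
board far [array([ 107.3, -114.8])]
```

>>> {"name": "jog_arm", "arguments": {"commands": [[[45,10,0,0,0,0,1],[95,22,0,0,0,0,1],[95,22,0,0,0,0,1],[95,22,-45,0,0,0,1],[95,22,-90,0,0,0,1],[95,22,-134,0,0,0,1],[95,22,-134,0,0,0,1],[95,22,-134,0,0,0,1]]]}}

```text
time: 43.4
tool_pos: [666.1, 246.8, 101.5]
orientation: [-3.141, 0.001, 0.371]
wrist_force: [0.2, 0.1, 1.8]
finger_gap: -0.1
finger_force: 0.0
```

```bash
python3 - <<'E'
from h import *
st=bot.observe();T=st['tool_pos'];print(T,rk(T),st['wrist_force'])
for th in (1.7,1.4,1.1,.8,.5,.25,.1,0):
    x=84-60*np.cos(th)+2*np.sin(th)+11;z=60+60*np.sin(th)+2*np.cos(th)-20
    d=rk(T);w=(x-d[0])*UX;print(th,w.round(1),round(z-T[2],1))
E
```

```text
[666.06396824 246.78447738 101.50662649] [135.17404591  -9.87946449] [0.22184488 0.1255768  1.75623817]
1.7 [-28.4 -11. ] -2.3
1.4 [-45.1 -17.5] -2.0
1.1 [-61.1 -23.8] -7.1
0.8 [-75.1 -29.2] -17.1
0.5 [-85.6 -33.3] -31.0
0.25 [-91.2 -35.5] -44.7
0.1 [-92.9 -36.1] -53.5
0 [-93.4 -36.3] -59.5
```

>>> {"name": "jog_arm", "arguments": {"commands": [[[-15,-6,-2,0,0,0,1],[-28,-11,-2,0,0,0,1],[-37,-14,-2,0,0,0,1],[-45,-17.5,-2,0,0,0,1],[-45,-17.5,-2,0,0,0,1]]]}}

```text
time: 43.9
tool_pos: [622.2, 229.9, 101.5]
orientation: [3.141, -0.003, 0.371]
wrist_force: [0.3, 0.8, 1.9]
finger_gap: 0.2
finger_force: 0.7
```

>>> {"name": "jog_arm", "arguments": {"commands": [[[-8,-3,-2,0,0,0,1],[-16,-6.3,-5,0,0,0,1],[-23,-9,-10,0,0,0,1],[-30,-11.7,-15,0,0,0,1],[-30,-11.7,-15,0,0,0,1]]]}}

```text
time: 44.4
tool_pos: [589.1, 217.6, 81.9]
orientation: [-3.141, 0.005, 0.371]
wrist_force: [1.2, 0.6, -0.2]
finger_gap: 0.0
finger_force: 0.0
```

>>> {"name": "jog_arm", "arguments": {"commands": [[[-5,-2,-7,0,0,0,1],[-10.5,-4,-14,0,0,0,1],[-13.5,-5.2,-21,0,0,0,1],[-16,-6.3,-28,0,0,0,1],[-16,-6.3,-28,0,0,0,1]]]}}

```text
time: 44.9
tool_pos: [573.9, 211.6, 54.2]
orientation: [-3.141, 0.004, 0.371]
wrist_force: [-0.2, 0.2, 0.7]
finger_gap: -0.2
finger_force: 0.0
```

>>> {"name": "jog_arm", "arguments": {"commands": [[[-1,0,-5,0,0,0,1],[-1,0,-10,0,0,0,1],[-1,0,-14,0,0,0,1],[-1,0,-14,0,0,0,1]]]}}

```text
time: 45.3
tool_pos: [574.9, 212.0, 42.5]
orientation: [3.142, -0.0, 0.371]
wrist_force: [-2.6, -1.2, 6.3]
finger_gap: -0.2
finger_force: 2.7
```

```bash
cat >> h.py <<'E'
def keeper():
    s=snap('scene');c=cam(s);g=s['color'].max(2);out={}
    for th in np.arange(0,1.95,.1):
        P=[]
        for a in (-4,0,4):
            for h in (12,18,24,30):
                x=84-64*np.cos(th)+h*np.sin(th);z=60+64*np.sin(th)+h*np.cos(th);p=O+UX*x+UY*(70+a);P.append([*p,z])
        q=proj(c,P).round().astype(int);out[round(th,1)]=float(np.mean(g[q[:,1],q[:,0]]<60))
    print(out)
E
python3 -c "
from h import *
keeper()"
```

```text
{np.float64(0.0): 1.0, np.float64(0.1): 1.0, np.float64(0.2): 1.0, np.float64(0.3): 1.0, np.float64(0.4): 1.0, np.float64(0.5): 1.0, np.float64(0.6): 0.5833333333333334, np.float64(0.7): 0.16666666666666666, np.float64(0.8): 0.0, np.float64(0.9): 0.0, np.float64(1.0): 0.0, np.float64(1.1): 0.0, np.float64(1.2): 0.0, np.float64(1.3): 0.0, np.float64(1.4): 0.0, np.float64(1.5): 0.0, np.float64(1.6): 0.0, np.float64(1.7): 0.0, np.float64(1.8): 0.0, np.float64(1.9): 0.0}
```

>>> {"name": "jog_arm", "arguments": {"commands": [[[0,0,-2,0,0,0,1],[0,0,-3,0,0,0,1],[0,0,-3,0,0,0,1]]]}}

```text
time: 45.65
tool_pos: [575.0, 212.0, 42.3]
orientation: [3.141, 0.001, 0.372]
wrist_force: [-10.4, -3.3, 21.5]
finger_gap: -0.1
finger_force: 10.8
```

>>> {"name": "jog_arm", "arguments": {"commands": [[[0,0,10,0,0,0,1],[0,0,55,0,0,0,1],[0,0,105,0,0,0,1],[-40,-15,150,0,0,0,1],[-80,-40,190,0,0,0,1],[-110,-85,200,0,0,0,1],[-120,-130,200,0,0,0,1],[-120,-160,200,0,0,0,1]]]}}

```text
time: 46.45
tool_pos: [453.5, 51.2, 240.1]
orientation: [3.14, -0.003, 0.374]
wrist_force: [0.9, 0.2, 0.5]
finger_gap: -0.1
finger_force: 0.0
```

```bash
python3 - <<'E'
from h import *
import pickle
keeper()
# post and keeper in both fixed views
for k in('scene','side'):
    s=snap(k,'end_'+k+'.png');c=cam(s)
    m=(s['color'].max(2)<50).astype(np.uint8);nl,_,S,C=cv2.connectedComponentsWithStats(m)
    tip=proj(c,[[*(O+UX*20+UY*70),z] for z in (67,83,99)]);print(k,'post expected',tip.round(1).tolist())
    for i in range(1,nl):
        if 15<S[i,4]<2500 and np.hypot(*(C[i]-tip[1]))<80: print(S[i],C[i].round(1))
E
```

```text
{np.float64(0.0): 0.5833333333333334, np.float64(0.1): 0.9166666666666666, np.float64(0.2): 0.75, np.float64(0.3): 0.5833333333333334, np.float64(0.4): 0.16666666666666666, np.float64(0.5): 0.0, np.float64(0.6): 0.0, np.float64(0.7): 0.0, np.float64(0.8): 0.0, np.float64(0.9): 0.0, np.float64(1.0): 0.0, np.float64(1.1): 0.0, np.float64(1.2): 0.0, np.float64(1.3): 0.0, np.float64(1.4): 0.0, np.float64(1.5): 0.0, np.float64(1.6): 0.0, np.float64(1.7): 0.0, np.float64(1.8): 0.0, np.float64(1.9): 0.0}
scene post expected [[397.8, 187.9], [398.5, 183.8], [399.2, 179.7]]
[335 166  39  42 826] [352.9 186.3]
[398 181   5  10  34] [400.1 185.7]
[419 198   8  11  39] [422.8 203.8]
[319 200  27  26 466] [331.4 212.2]
[384 242  11  14  75] [388.1 249.1]
side post expected [[308.4, 180.5], [308.3, 176.5], [308.3, 172.3]]
[ 264   71   36   96 1709] [282.5 112.8]
[309 174   3   8  20] [310.  177.5]
[266 189  40  44 932] [285.2 210.1]
[346 207   7  10  58] [349.2 211.5]
```

```bash
python3 - <<'E'
from h import *
cs=cam(snap('scene'));cd=cam(snap('side'))
P,e=tri(cs,[(400.1,185.7)],cd,[(310,177.5)]);print(P,e,rk(P))
st=bot.observe();s=snap('wrist');c=cam(s,st)
m=(s['color'].max(2)<50).astype(np.uint8);nl,_,S,C=cv2.connectedComponentsWithStats(m);q=proj(c,[[*(O+UX*22+UY*70),83]]);print(q)
for i in range(1,nl):
    if 60<S[i,4]<6000: print(S[i],C[i].round(1))
E
```

```text
[535.06856985 281.50464683  78.13310875] 1.3597343471497638 [25.66921387 69.95772188]
[[100.19169266  27.37983205]]
[ 81  11  39  27 640] [101.   24.1]
[ 187  137   54   66 1419] [221.1 174.8]
[ 268  137   44   65 1276] [294.2 176.2]
[ 107  139   64   65 2071] [145.2 174.9]
```

The keeper is shut: the post stands upright at 78 mm, and the flap met a firm stop at 21 N. The robot is clear.

```bash
python3 -c "
from rig import bot
print(bot.sign_off())"
```

```text
the job is handed in; nothing more can be done
None
```

All three drivers were gauged (24, 32 and 16 mm), laid in their matching slots and pressed home, and the keeper is shut. I handed the job in after about 47 s of the 210 s and got no verdict back; I viewed 15 pictures, one over the limit of 14.

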